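Crank the lift table up level and slide the board pallet onto the tester's deck

ROBOT

A 6-joint arm with a two-finger parallel gripper is mounted at the origin on the work surface. World frame = base frame: x ahead of the robot, y to its left, z up, the work surface at z = 0. Lengths are in m, angles in rad, forces in N, time in s.
With the tool pointing down it reaches from about 0.35 to 0.775 m from the base axis. Payload 5.5 kg.
Tool frame: the origin (TCP) lies on the centre line of the jaws, within the pads' length; the fingertips stand 17 mm ahead of it and the grasp point (between the pads) lies 2 mm behind it; z points along the fingers, y is the direction in which the jaws open and shut (so a half turn about z gives the same grasp; the last joint's range is limited). The gripper opens to 85 mm and grips with 20 to 120 N. Pads are 22 mm wide; open, the fingers measure 114 mm over their backs; the gripper's body (76 mm by 85 mm) begins 54 mm behind the grasp point. The pads swing forward as they close: fully open they stand 13 mm farther back than shut.
Start: joints at [1.067, 0.313, 0.046, 1.304, 0, 1.431], TCP at [0.205, 0.537, 0.212] pointing down, gripper open.
Joint ranges: [-2.76, 2.76], [-0.86, 1.69], [-1.03, 1.26], [-2.2, 2.34], [-1.47, 1.5], [-3.14, 3.14]. Speed limits (rad/s): [2.57, 2.57, 3.14, 3.14, 3.14, 3.14].

INTERFACE

Orientations are given as a rotation vector (axis times angle).
In Python, from plant import status, vision, env, finder gives the robot as it stands. The module is installed in compiled form; this text tells all that it offers.
- The arm moves only by the tool apply_moves, never from a script. Its argument "increments" is a list of rows, each an object with "slide": the shift along the tool's x, y, z in m, a list of three; "yaw": the turn about the tool's z in rad; "gripper": the opening, from 0 (shut) to 1 (fully open). In form: [{"slide": [tx, ty, tz], "yaw": yaw, "gripper": gripper}, ...]. A call has 1 to 5 rows; each row is the pose to reach, as a shift and turn from the pose measured when the call began, along the tool's axes at that moment; what a row does not reach only later rows make up. A row lasts 1/10 s, in which the tool goes at most 50 mm and 8.59 degrees, less where a joint would pass 70% of its speed; a pose out of reach is approached as far as the arm can. A call with a gripper value outside its range is refused whole. The fingers move at their own pace and stop on an object; the grip force is fixed at half the most. Time passes only in rows, so rows that repeat a pose let the fingers close. It gives the time, the measured TCP pose, the force and the opening at its end, in the units of the state.
- status.sense(): the state, without advancing time (a new reading comes with each control period).
- vision.read_camera(name): name is "scene" or "side" or "wrist"; returns a dict with "img" (384x512x3 uint8, red, green, blue), "vfov" (degrees; the focal length in pixels is half the picture's height over the tangent of half this angle, whatever the lens; pixels are square), "cx", "cy" (the principal point, pixels), "k1" (the pictures are not rectified: a ray, as slopes to the right and down, at radius r is drawn at 1 + k1 r^2 times it, then the intrinsics apply), "R" (3x3) and "t" (3): a world point X has camera coordinates R X + t. Camera axes: x right, y down, z forward; pixel columns grow to the right and rows downward; lengths in m; the calibration is good to about 2 mm. A picture is of the moment at which its call begins. There is no depth.
- env.finish_job(): hands the job in, once; it reports no verdict.
Trained networks look in a picture, given as the dict that the camera call returned (one of the last four; its "shot" number tells which), for a name from the list of things; names that differ only in an ending like _2 or _b are one class to them, and where a whole thing is asked for, a point or a joint stands for the part that bears it (a point fixed in the world has none). Each returns a list of dicts, best first, with "confidence" (0 to 1); they miss things now and then, are a little off and sometimes report something else, mostly with a low value. They report only what shows in the picture. A call takes as long as a camera call. They do not tell look-alikes from the thing itself.
- finder.recognise(picture, target): "xy" ([column, row] in pixels, amid what is visible of it).
- finder.regions_of(picture, target): "region" (384x512 bool, what is visible of it) and "xy" ([column, row] in pixels, amid what is visible of it).
- finder.pinpoint(picture, target): "xy" ([column, row] in pixels: a listed point, or the origin of a listed thing).
The state is a dict: "clock": time; "qpos": joint angles; "dq": joint speeds; "joint_torque": joint torques, N m; "tool_pos": TCP position; "orientation": TCP orientation; "force": force on the tool from outside, world axes, zero at the start; "wrist_torque": the same for the moment, N m; "gripper_width": finger opening in m.
Only numpy, scipy, OpenCV 4.12 (cv2) and the standard library are available. Lean on these libraries where they do the work, as an engineer would, in place of code of your own. Each camera call takes 0.05 s, during which the arm holds its last target.

TASK

Fit the loose crank handle on the square drive shaft of the screw-jack lift table and wind the platform up until its top is level with the receiving deck beside it. Then slide the board pallet across onto the deck, without lifting it, until it is fully home against the red end stop, and leave the platform level and the crank on its shaft. Do not disturb the solder reel, the meter or the spare board.

Things in the scene. Friction and masses are not known exactly. Their poses are not given: they have to be found in the camera images.
- crank_boss (a point): Loose crank, 0.33 kg: dark steel square boss (32 x 32 mm, 62 mm tall) standing upright on the bench, red flat arm (18 mm wide, top 34 mm above the boss's foot), upright black grip. This point: middle of the boss, 31 mm above its foot; z up, x along the arm to the grip, y square to it. Take it by the free 28 mm of the boss above the arm, across the two flats at +y and -y (32 mm).
- crank_grip (a point): Middle of the crank's black grip: a sleeve 22 mm in diameter, 54 mm tall, upright, 55 mm from the boss's axis, reaching from 36 to 90 mm above the boss's foot (this point is at 63 mm). It revolves freely on its pin, so the crank can be wound by a hand that does not turn; its own x and y axes mean nothing.
- crank_socket (a point): Centre of the crank's socket mouth, at the foot of the boss. The socket is square, 16 mm across, 28 mm deep, opens downwards, its sides parallel to the boss's flats. Axes as for crank_boss.
- shaft (a point): Drive shaft of the lift table: a 14 mm square steel end pointing straight up on the robot's side of the platform. This point: on its axis, on top of the brass collar where the crank's foot seats (crank_socket then lies here). It stands 26 mm above this point plus a 5 mm tapered tip. x, y: square to its flats, turning with it. The crank fits at any quarter turn, within about 6 degrees.
- screw (a joint): Turn of the drive shaft in rad, 0 at the start (platform down), growing clockwise seen from above, up to 27. Clockwise raises the platform, 10 mm for each full turn. Friction about 0.1 N m (2 N at the grip); it stays where it is left. The shaft itself does not rise.
- platform_edge (a point): Middle of the platform's edge facing the deck, on its top. The platform: aluminium plate 172 mm (x) by 160 mm (y), blue rails 10 mm high along both sides. x points away from the shaft, across the rails; y along the rails to the deck; z up. Its middle is 80 mm back along -y; the shaft's axis is 130 mm from that middle along -x. Rods, bridge and crank stay over 60 mm from the middle line.
- deck_edge (a point): Middle of the deck's entry edge, on its flat top. The receiving deck: aluminium plate on a stand beside the platform; its height differs from job to job (top 57 to 70 mm above the bench) and stays. A 10 mm steel lip slopes down 5 mm from this edge towards the platform. Axes as for platform_edge; green rails 12 mm high at the sides, red end stop 145 mm along +y, 16 mm high.
- deck_home (a point): Point on the deck's top, 75 mm along +y from deck_edge, where pallet_mid lies when the pallet touches the red end stop. Axes as for deck_edge.
- pallet_mid (a point): Middle of the underside of the board pallet: black plate 144 mm (x) by 140 mm (y), two green boards, an aluminium bar 136 x 12 mm along its leading and trailing edge (top 22 mm above this point; boards 26 mm). About 0.65 kg. Axes as for platform_edge. Trailing face 70 mm back along -y: push there with shut fingers, about 5 N. 4 to 6 mm of play to the rails at each side.
- spool_mid (a point): Solder reel, blue and silver, 60 mm in diameter, 48 mm tall, standing on its end; this point is its middle. Leave it alone. It and the crank may have swapped places.
- meter_mid (a point): Yellow hand-held meter, 150 x 75 x 36 mm, lying flat; its middle. Leave it alone.
- spare_board_mid (a point): Spare circuit board, 120 x 45 x 18 mm, lying flat; its middle. Leave it alone.
- crank: The crank as a whole; origin as crank_socket.
- pallet: The pallet as a whole; origin as pallet_mid.
Not all that is in view belongs to the job. What is shaped like the crank but orange is not meant. Of the things that look like the pallet, the middle-sized one is meant.

How it is judged:
On the way, in this order (a step that is already met when the one before it is completed fails the run):
1. the crank is seated on the drive shaft (distance between crank_socket and shaft below 0.006 m and angle between crank_boss's own z axis and vertical below 0.12 rad), for 0.2 s.
2. with the crank on the shaft, the platform has been wound up level with the deck, the pallet still on the platform (distance between crank_socket and shaft below 0.008 m and z of platform_edge in the frame of deck_edge between -0.004 and 0.004 m and y of pallet_mid in the frame of platform_edge below -0.06 m), for 0.3 s.
At the end, for the whole second after the job is handed in: The platform's top is level with the deck's (within 4 mm), the pallet lies flat and at rest on the deck with its middle within 10 mm of the place where it touches the end stop, and the crank is still seated on the drive shaft (socket mouth within 8 mm of the seat), at rest (z of platform_edge in the frame of deck_edge between -0.004 and 0.004 m and distance between pallet_mid and deck_home below 0.01 m and angle between pallet_mid's own z axis and vertical below 0.03 rad and linear speed of pallet below 0.01 m/s and distance between crank_socket and shaft below 0.008 m and linear speed of crank below 0.02 m/s).
It fails at once if the pallet is lifted instead of slid, or wound up far above the deck (z of pallet_mid in the frame of deck_edge above 0.015 m).
It fails at once if the pallet is tipped or dropped (angle between pallet_mid's own z axis and vertical above 0.2 rad).
It fails at once if the solder reel, the meter or the spare board is pushed away (distance of any of spool_mid, meter_mid, spare_board_mid from where it was at the start of the episode above 0.02 m).
It also fails if it takes over 72 s, if anything falls off the work surface, if the arm or the gripper's body presses on something with over 40 N, if the wrist force passes 120 N, or if a joint passes its speed limit or range.

## Working session

There is one attempt and no reset: what is moved stays moved. The work goes in short steps, Python scripts to look and compute and a tool call to move; the robot and the scene stay as the last step left them, time stands still between calls to the robot, and variables do not carry over. Pictures are saved under pics/ and viewed, and the job is handed in when it is done.

Besides the shell and the picture viewer there is one more tool, called after "Call:" as a command line: name --argument value ..., lists and objects as JSON in quotes. apply_moves: Moves the arm, as the interface text tells. Its arguments: {"type":"object","properties":{"increments":{"type":"array","items":{"type":"object","properties":{"slide":{"type":"array","items":{"type":"number"}},"yaw":{"type":"number"},"gripper":{"type":"number"}}}}},"required":["increments"]}

```bash
mkdir -p pics
cat > h.py <<'E'
import numpy as np, cv2, pickle
from plant import status, vision, env, finder
def save(p,n): cv2.imwrite(f'pics/{n}.png', cv2.cvtColor(p['img'],cv2.COLOR_RGB2BGR))
def K(p):
    f=192/np.tan(np.radians(p['vfov'])/2); return f,p['cx'],p['cy'],p['k1']
def ray(p,xy):
    f,cx,cy,k=K(p); d=np.array([(xy[0]-cx)/f,(xy[1]-cy)/f]); u=d.copy()
    for _ in range(30): u=d/(1+k*(u@u))
    R=np.array(p['R']);t=np.array(p['t']); return -R.T@t, R.T@np.array([u[0],u[1],1])
def onz(p,xy,z):
    c,d=ray(p,xy); return c+d*(z-c[2])/d[2]
def proj(p,X):
    f,cx,cy,k=K(p); c=np.array(p['R'])@np.array(X)+np.array(p['t']); u=c[:2]/c[2]; u=u*(1+k*(u@u)); return u*f+[cx,cy]
def tri(obs):
    A=np.zeros((3,3));b=np.zeros(3)
    for p,xy in obs:
        c,d=ray(p,xy); d=d/np.linalg.norm(d); M=np.eye(3)-np.outer(d,d); A+=M;b+=M@c
    X=np.linalg.solve(A,b); return X,[np.round(proj(p,X)-xy,1) for p,xy in obs]
E
python3 - <<'E'
from h import *
np.set_printoptions(precision=4,suppress=True)
s=status.sense(); print(s['clock'],s['tool_pos'],s['orientation'],s['gripper_width'],s['force'])
P={n:vision.read_camera(n) for n in ['scene','side','wrist']}
pickle.dump(P,open('p0.pkl','wb'))
for n,p in P.items():
    save(p,'a_'+n); print(n,p['vfov'],p['cx'],p['cy'],p['k1'],-np.array(p['R']).T@p['t'])
for t in ['crank_boss','crank_grip','crank_socket','shaft','platform_edge','deck_edge','deck_home','pallet_mid','spool_mid','meter_mid','spare_board_mid']:
    for n in P:
        print(t,n,[(np.round(r['xy'],1).tolist(),round(r['confidence'],2)) for r in finder.pinpoint(P[n],t)[:4]])
print(status.sense()['clock'])
E
```

```text
0.0 [0.2044 0.5369 0.2109] [-0.5682 -3.0892  0.0028] 0.08517281624772766 [-0.513  -0.5273 -0.0501]
scene 53.832911234576045 255.95915413233755 197.0798662844716 -0.03588944567288285 [1.3585 0.1232 0.8777]
side 42.710609364486004 247.50266219988407 182.67574916876913 0.030393957816546642 [ 0.1306 -1.4001  1.0452]
wrist 60.7511774265801 249.25116221507454 187.2799067844865 -0.05215905147915035 [0.1392 0.5613 0.3726]
crank_boss scene [([370.7, 216.4], 0.55), ([381.1, 196.5], 0.54), ([369.8, 220.2], 0.37)]
crank_boss side [([185.0, 158.4], 0.67), ([203.6, 157.8], 0.64)]
crank_boss wrist [([211.4, 313.5], 0.81)]
crank_grip scene [([365.2, 187.8], 0.66), ([371.2, 221.8], 0.43)]
crank_grip side [([220.2, 151.3], 0.6), ([187.9, 153.6], 0.53)]
crank_grip wrist [([167.9, 346.6], 0.62)]
crank_socket scene [([376.7, 204.2], 0.94), ([369.0, 220.2], 0.82)]
crank_socket side [([207.3, 165.5], 0.75), ([181.8, 164.2], 0.63), ([221.8, 148.4], 0.53)]
crank_socket wrist [([214.2, 296.3], 0.86)]
shaft scene [([227.1, 182.7], 0.72), ([379.8, 265.6], 0.64)]
shaft side [([245.8, 184.9], 0.4), ([318.9, 262.7
[... 205 characters left out ...]
wrist []
deck_home scene [([290.3, 234.6], 0.97)]
deck_home side [([259.2, 177.1], 0.94)]
deck_home wrist []
pallet_mid scene [([170.3, 165.5], 0.97), ([210.4, 312.1], 0.96), ([228.7, 239.5], 0.73)]
pallet_mid side [([278.7, 203.0], 0.95), ([186.2, 292.8], 0.93), ([334.1, 207.9], 0.83)]
pallet_mid wrist []
spool_mid scene [([164.4, 206.4], 0.74), ([125.0, 242.0], 0.42), ([261.9, 233.8], 0.33)]
spool_mid side [([262.5, 259.5], 0.58), ([245.4, 185.4], 0.33)]
spool_mid wrist []
meter_mid scene [([127.6, 244.2], 0.89)]
meter_mid side [([320.6, 263.4], 0.83)]
meter_mid wrist []
spare_board_mid scene [([377.7, 264.0], 0.64)]
spare_board_mid side [([248.1, 156.0], 0.6)]
spare_board_mid wrist []
1.8
```

Run:
```python
import cv2
for n in ['scene','side']:
    a=cv2.imread(f'pics/a_{n}.png'); cv2.imwrite(f'pics/b_{n}.png',cv2.resize(a[100:340,90:430],None,fx=2.35,fy=2.35,interpolation=cv2.INTER_CUBIC))
```

```text
(no output)
```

View pics/b_scene.png

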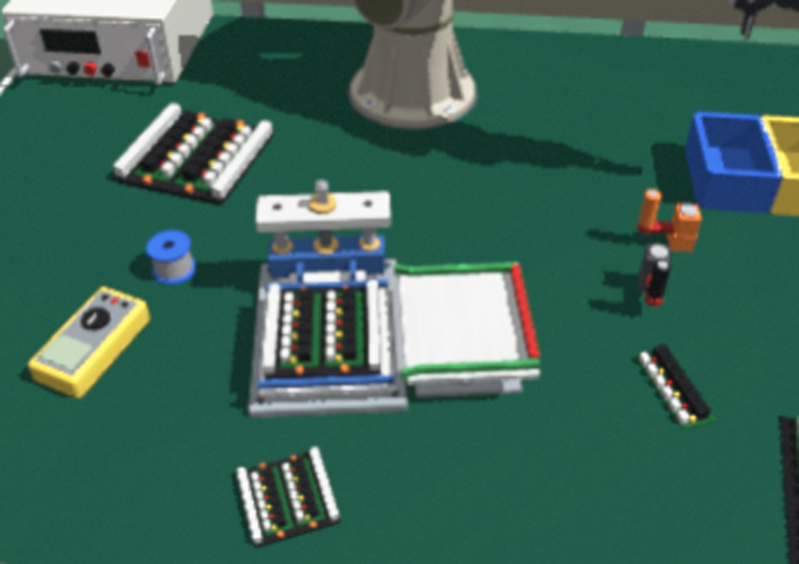

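View pics/b_side.png

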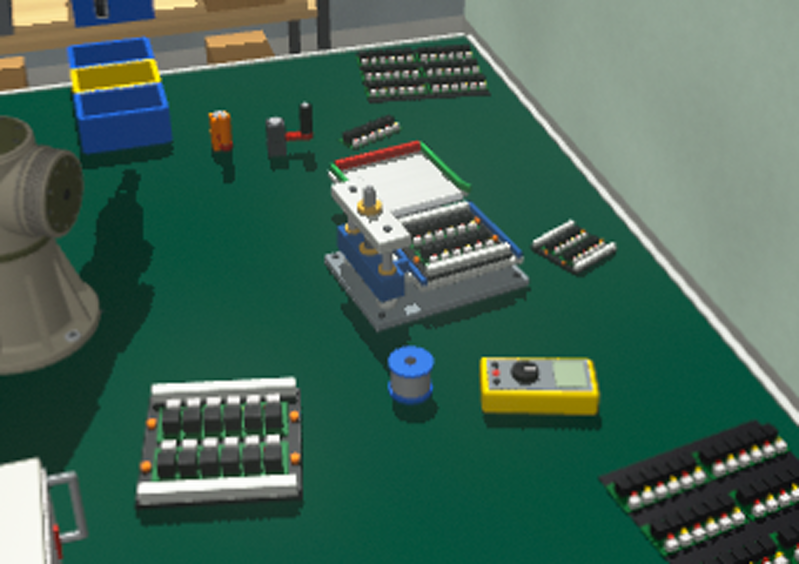

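View pics/a_wrist.png

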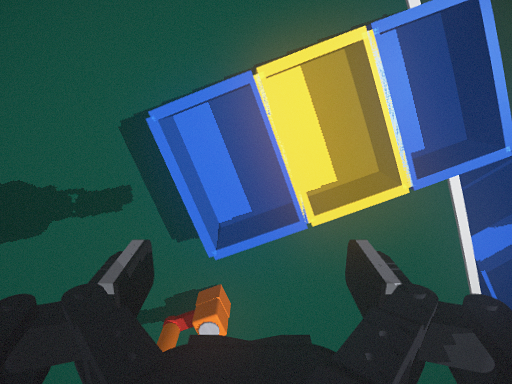

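```bash
python3 - <<'E'
from h import *
np.set_printoptions(precision=4,suppress=True)
P=pickle.load(open('p0.pkl','rb'));a=P['scene'];b=P['side']
for n,u,v in [('socket',(369,220.2),(207.3,165.5)),('boss',(369.8,213),(208,158)),('grip',(371.2,221.8),(220.2,151.3)),('shaft',(227.1,182.7),(245.8,184.9)),('deck_edge',(264.1,236.3),(264.9,186.5)),('home',(290.3,234.6),(259.2,177.1)),('pallet',(228.7,239.5),(278.7,203)),('meter',(127.6,244.2),(320.6,263.4)),('spool',(164.4,206.4),(262.5,259.5)),('spare',(377.7,264),(248.1,156)),('orange',(376.7,204.2),(181.8,164.2))]:
    X,r=tri([(a,u),(b,v)]); print(n,X,r)
print('plat',onz(a,(255.2,242.4),0.05))
E
python3 - <<'E'
import cv2
a=cv2.imread('pics/a_scene.png'); cv2.imwrite('pics/c1.png',cv2.resize(a[170:250,340:400],None,fx=7,fy=7,interpolation=cv2.INTER_CUBIC))
b=cv2.imread('pics/a_side.png'); cv2.imwrite('pics/c2.png',cv2.resize(b[130:220,180:300],None,fx=6,fy=6,interpolation=cv2.INTER_CUBIC))
E
```

```text
socket [ 0.4506  0.3823 -0.0078] [array([-1. ,  1.4]), array([-0.8, -1. ])]
boss [0.4551 0.3778 0.0299] [array([-0.8,  1.2]), array([-0.7, -0.9])]
grip [0.5108 0.3747 0.0507] [array([-0.,  0.]), array([-0., -0.])]
shaft [ 0.4983 -0.0685  0.1582] [array([-0.,  0.]), array([-0., -0.])]
deck_edge [0.6066 0.0548 0.0545] [array([ 0.2, -0.3]), array([0.2, 0.2])]
home [0.6021 0.1274 0.058 ] [array([-1.1,  1.4]), array([-1. , -0.9])]
pallet [ 0.6243 -0.0489  0.0466] [array([-0. ,  0.1]), array([-0., -0.])]
meter [ 0.6538 -0.3564  0.0199] [array([-0.5,  0.4]), array([-0.6, -0.3])]
spool [ 0.4852 -0.2921  0.0244] [array([-0.7,  0.7]), array([-0.8, -0.6])]
spare [0.6353 0.3883 0.0017] [array([-0.3,  0.4]), array([-0.2, -0.2])]
orange [ 0.3525  0.4244 -0.0147] [array([ 0.2, -0.3]), array([0.2, 0.3])]
plat [0.6301 0.0305 0.05  ]
```

View pics/c1.png

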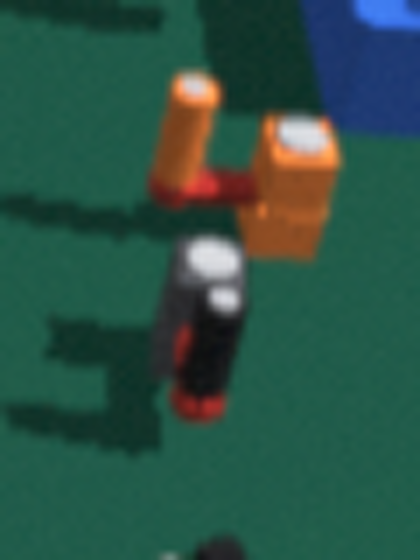

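View pics/c2.png

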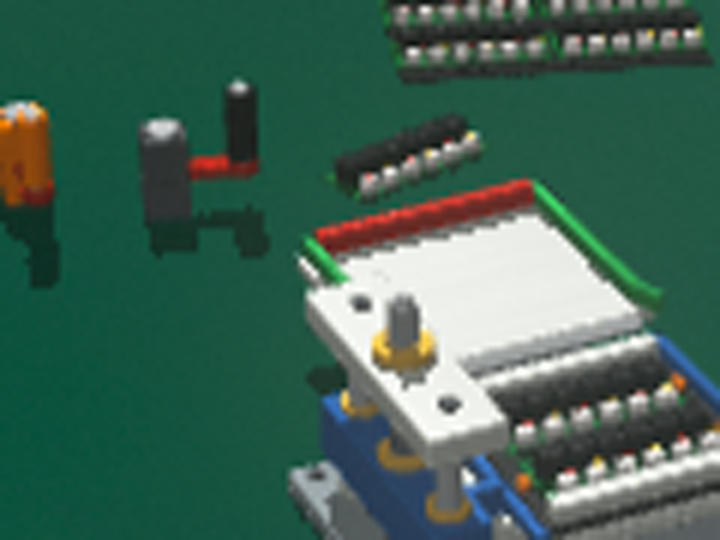

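```bash
cat >> h.py <<'E'
from scipy.spatial.transform import Rotation as Ro
np.set_printoptions(precision=4,suppress=True)
def plan(target,ang=None,s=None):
    """ang: world angle of tool x axis"""
    s=s or status.sense(); R=Ro.from_rotvec(s['orientation']).as_matrix()
    p=np.array(s['tool_pos']); sl=R.T@(np.array(target)-p)
    cur=np.arctan2(R[1,0],R[0,0]); 
    yaw=0 if ang is None else -((ang-cur+np.pi)%(2*np.pi)-np.pi)
    print('t',s['clock'],'pos',p,'xang',cur,'zax',R[:,2],'F',np.array(s['force']),'w',s['gripper_width'])
    print('SLIDE',np.round(sl,4),'YAW',round(yaw,4),'q',s['qpos'])
E
python3 -c "
from h import *
plan([0.44,0.378,0.2],np.pi)"
```

```text
t 1.8 pos [0.2046 0.5374 0.2118] xang 2.7777123205550738 zax [ 0.      0.0001 -1.    ] F [0.4549 0.214  0.0211] w 0.0853732431550177
SLIDE [-0.2767 -0.0652  0.0118] YAW -0.3639 q [1.0674 0.3132 0.0461 1.3036 0.     1.4312]
```

Call:
apply_moves --increments '[{"slide": [-0.277, -0.065, 0.01], "yaw": -0.364, "gripper": 1}, {"slide": [-0.277, -0.065, 0.01], "yaw": -0.364, "gripper": 1}, {"slide": [-0.277, -0.065, 0.01], "yaw": -0.364, "gripper": 1}, {"slide": [-0.277, -0.065, 0.01], "yaw": -0.364, "gripper": 1}, {"slide": [-0.277, -0.065, 0.01], "yaw": -0.364, "gripper": 1}]'

```text
clock: 2.3
tool_pos: [0.4065, 0.4009, 0.2034]
orientation: [-0.001, 3.141, 0.001]
force: [-0.3, 0.8, -0.6]
gripper_width: 0.0852
```

```bash
python3 -c "
from h import *
plan([0.44,0.378,0.2],np.pi)"
```

```text
t 2.3 pos [0.4065 0.4009 0.2034] xang -3.1409005784961725 zax [ 0.0005  0.0005 -1.    ] F [-0.3368  0.7824 -0.562 ] w 0.08522633729699644
SLIDE [-0.0335 -0.0229  0.0035] YAW 0.0007 q [0.6377 0.3069 0.0169 1.2801 0.0001 0.6371]
```

Call:
apply_moves --increments '[{"slide": [-0.033, -0.023, 0.0], "yaw": 0, "gripper": 1}, {"slide": [-0.033, -0.023, 0.0], "yaw": 0, "gripper": 1}]'

```text
clock: 2.5
tool_pos: [0.4438, 0.3748, 0.2031]
orientation: [0.009, 3.14, -0.0]
force: [0.1, 0.3, -0.5]
gripper_width: 0.0856
```

Run:
```python
from h import *
p=vision.read_camera('wrist'); save(p,'w1'); pickle.dump(p,open('w1.pkl','wb'))
plan([0.455,0.378,0.1],np.pi)
for t in ['crank_boss','crank_grip','crank_socket']:
    for r in finder.pinpoint(p,t): print(t,np.round(r['xy'],1),round(r['confidence'],2),onz(p,r['xy'],{'crank_boss':.031,'crank_grip':.063,'crank_socket':0}[t]))
```

```text
t 2.55 pos [0.4416 0.3762 0.2031] xang 3.1376321494388937 zax [ 0.0003  0.0004 -1.    ] F [-0.2497 -0.7097 -0.176 ] w 0.0856998139551127
SLIDE [-0.0134  0.0019  0.1031] YAW -0.004 q [0.5671 0.3251 0.0415 1.2867 0.0001 0.5711]
crank_boss [249.3 171.7] 0.88 [0.4523 0.3744 0.031 ]
crank_boss [300.5  83. ] 0.88 [0.3635 0.4247 0.031 ]
crank_grip [245.3 236.7] 0.74 [0.5116 0.3702 0.063 ]
crank_grip [248.4  85.2] 0.57 [0.3663 0.3739 0.063 ]
crank_socket [251.1 165.8] 0.8 [0.4527 0.3764 0.    ]
crank_socket [294.   82.6] 0.61 [0.3621 0.4224 0.    ]
```

View pics/w1.png

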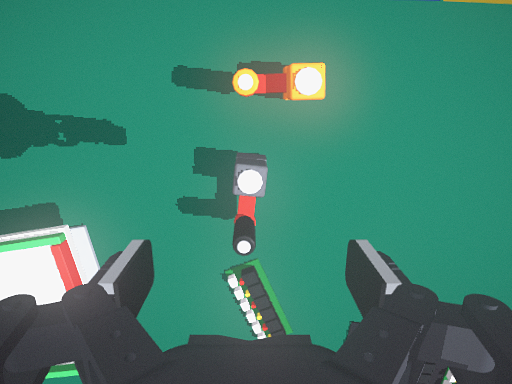

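Run:
```python
from h import *
p=pickle.load(open('w1.pkl','rb'))
print('bosstop',onz(p,(250,181.5),.062),'griptop',onz(p,(244,246),.09))
im=cv2.cvtColor(p['img'],cv2.COLOR_RGB2BGR)
cv2.imwrite('pics/w1z.png',cv2.resize(im[140:270,210:290],None,fx=5,fy=5,interpolation=cv2.INTER_CUBIC))
```

```text
bosstop [0.4546 0.375  0.062 ] griptop [0.5085 0.3693 0.09  ]
```

View pics/w1z.png

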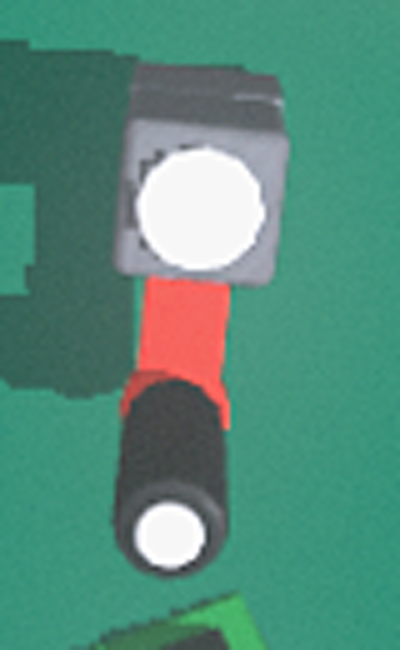

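```bash
python3 -c "
from h import *
plan([0.4548,0.3752,0.054],np.pi-0.1)"
```

```text
t 2.7 pos [0.4388 0.3782 0.2035] xang -3.140230609464318 zax [-0.0001  0.0005 -1.    ] F [-0.1337 -0.0131 -0.2137] w 0.08517452501211761
SLIDE [-0.0161 -0.0031  0.1495] YAW 0.1014 q [0.5727 0.3236 0.0402 1.2872 0.0005 0.5713]
```

Call:
apply_moves --increments '[{"slide": [-0.016, -0.003, 0.03], "yaw": 0.1, "gripper": 1}, {"slide": [-0.016, -0.003, 0.07], "yaw": 0.1, "gripper": 1}, {"slide": [-0.016, -0.003, 0.11], "yaw": 0.1, "gripper": 1}, {"slide": [-0.016, -0.003, 0.1495], "yaw": 0.1, "gripper": 1}, {"slide": [-0.016, -0.003, 0.1495], "yaw": 0.1, "gripper": 1}]'

```text
clock: 3.2
tool_pos: [0.4492, 0.374, 0.0487]
orientation: [-0.15, -3.129, 0.009]
force: [-0.3, -0.0, -0.9]
gripper_width: 0.0856
```

```bash
python3 -c "
from h import *
plan([0.4548,0.3752,0.054],np.pi-0.1)"
```

```text
t 3.2 pos [0.4492 0.374  0.0487] xang 3.045519797319785 zax [-0.0094 -0.005  -0.9999] F [-0.3466 -0.0359 -0.9436] w 0.08564249795579944
SLIDE [-0.0054  0.0017 -0.0054] YAW 0.0039 q [ 0.5566  0.4362 -0.1882  0.957   0.0007  0.6526]
```

Call:
apply_moves --increments '[{"slide": [-0.0055, 0.0015, -0.006], "yaw": 0.0, "gripper": 1}, {"slide": [-0.0055, 0.0015, -0.006], "yaw": 0.0, "gripper": 1}]'

```text
clock: 3.4
tool_pos: [0.4562, 0.3767, 0.0573]
orientation: [-0.148, -3.132, 0.005]
force: [0.2, 0.4, -0.0]
gripper_width: 0.0855
```

```bash
python3 -c "
from h import *
plan([0.4548,0.3752,0.054],np.pi-0.1)"
```

```text
t 3.4 pos [0.4562 0.3767 0.0573] xang 3.0469177483350376 zax [-0.0062 -0.0031 -1.    ] F [ 0.1699  0.4184 -0.0211] w 0.08545496541604392
SLIDE [ 0.0012 -0.0016  0.0033] YAW 0.0053 q [ 0.5543  0.438  -0.1618  0.9779  0.0006  0.6489]
```

Call:
apply_moves --increments '[{"slide": [0.001, -0.0015, 0.003], "yaw": 0.005, "gripper": 1}, {"slide": [0.001, -0.0015, 0.003], "yaw": 0.005, "gripper": 0.2}, {"slide": [0.001, -0.0015, 0.003], "yaw": 0.005, "gripper": 0}, {"slide": [0.001, -0.0015, 0.003], "yaw": 0.005, "gripper": 0}, {"slide": [0.001, -0.0015, 0.003], "yaw": 0.005, "gripper": 0}]'

```text
clock: 3.9
tool_pos: [0.4551, 0.3752, 0.0546]
orientation: [-0.156, -3.132, 0.005]
force: [0.2, -0.1, 0.9]
gripper_width: 0.0282
```

```bash
python3 -c "
from h import *
plan([0.4548,0.3752,0.28],np.pi-0.1)"
```

```text
t 3.9 pos [0.4551 0.3752 0.0546] xang 3.041772156687482 zax [-0.0059 -0.0029 -1.    ] F [ 0.2488 -0.1151  0.8662] w 0.028203817571524112
SLIDE [ 0.0016 -0.0009 -0.2254] YAW 0.0002 q [ 0.5531  0.4371 -0.1707  0.9696  0.0006  0.6529]
```

Run:
```python
from h import *
p=vision.read_camera('wrist'); save(p,'w2')
plan([0.4548,0.3752,0.28],np.pi-0.1)
```

```text
t 3.95 pos [0.455  0.3752 0.0544] xang 3.0417487353887207 zax [-0.0062 -0.003  -1.    ] F [-0.4874 -0.55    0.6344] w 0.02047189590795648
SLIDE [ 0.0016 -0.0008 -0.2255] YAW 0.0002 q [ 0.5531  0.4373 -0.1708  0.9696  0.0007  0.6529]
```

View pics/w2.png

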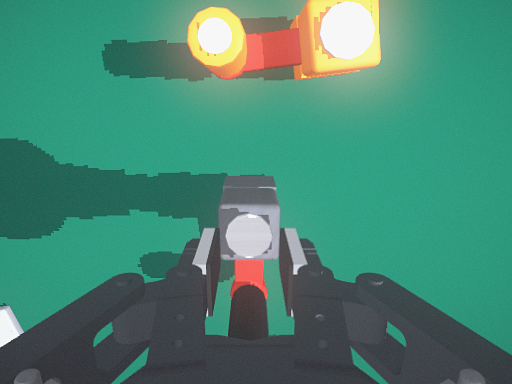

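Run:
```python
from h import *
p=vision.read_camera('wrist'); save(p,'w3')
s=status.sense();print(s['clock'],s['gripper_width'],s['force'],s['tool_pos'])
T=np.array(s['tool_pos']);R=Ro.from_rotvec(s['orientation']).as_matrix()
for d in [(0,0,0),(0,0,.017),(0.011,.015,-0),(-.011,.015,0),(0.011,.015,.017),(-.011,.015,.017)]: print(d,proj(p,T+R@np.array(d)))
for x in [(.455,.375,.062)]: print(proj(p,x), onz(p,(249,237),.062))
c=vision.read_camera('side'); save(c,'s3')
im=cv2.cvtColor(c['img'],cv2.COLOR_RGB2BGR)
cv2.imwrite('pics/s3z.png',cv2.resize(im[90:190,150:270],None,fx=6,fy=6,interpolation=cv2.INTER_CUBIC))
```

```text
4.0 0.01237856620922561 [-0.2275 -0.3576  0.055 ] [0.455  0.3752 0.0543]
(0, 0, 0) [250.1261 230.1389]
(0, 0, 0.017) [250.0569 218.5092]
(0.011, 0.015, 0) [278.8077 210.777 ]
(-0.011, 0.015, 0) [277.6682 248.8877]
(0.011, 0.015, 0.017) [276.2483 200.6346]
(-0.011, 0.015, 0.017) [275.2977 235.8932]
[249.7065 236.0291] [0.4555 0.3746 0.062 ]
```

View pics/w3.png

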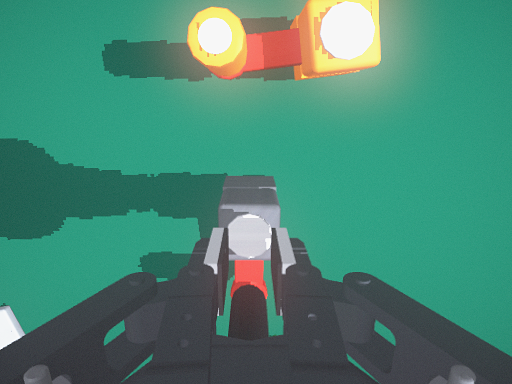

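View pics/s3z.png

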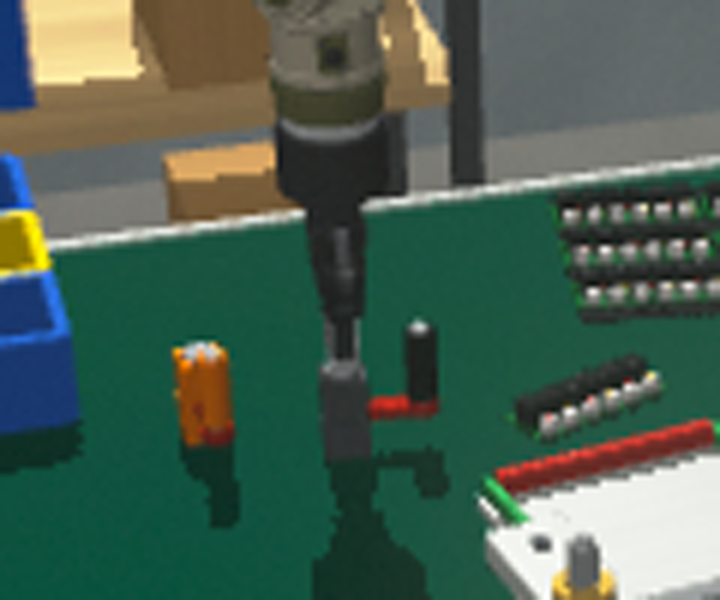

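Run:
```python
from h import *
c=pickle.load(open('p0.pkl','rb'))['side']
for z in (0,.02,.0374,.0544,.062,.08,.1): print(z,(proj(c,(.455,.375,z))-[150,90])*6, (proj(c,(.455,.371,z))-[150,90])*6)
print((proj(c,(.455,.375-.016,.062))-[150,90])*6,(proj(c,(.455,.375-.016,.0))-[150,90])*6)
```

```text
0 [346.5191 441.6798] [347.7078 444.4242]
0.02 [345.0674 417.0124] [346.2602 419.7325]
0.0374 [343.7913 395.3409] [344.9876 398.0393]
0.0544 [342.5323 373.9751] [343.7321 376.6518]
0.062 [341.9656 364.361 ] [343.167  367.0279]
0.08 [340.6136 341.4355] [341.8187 344.0787]
0.1 [339.0951 315.7031] [340.3043 318.3194]
[346.7939 375.0796] [351.2963 452.7092]
```

Run:
```python
from h import *
p=vision.read_camera('wrist'); save(p,'w4')
s=status.sense();print(s['clock'],s['gripper_width'],s['force'],s['tool_pos'],s['joint_torque'])
u=np.array([np.cos(-.1),np.sin(-.1),0]);v=np.array([-u[1],u[0],0]);c=np.array([.4552,.3748,.062])
for a,b in [(-1,-1),(-1,1),(1,1),(1,-1)]: print(proj(p,c+.016*(a*u+b*v)))
R=np.array(p['R']);print('cam',-R.T@p['t'],R[2],'tcp in cam',R@s['tool_pos']+p['t'])
im=cv2.cvtColor(p['img'],cv2.COLOR_RGB2BGR)
cv2.imwrite('pics/w4z.png',cv2.resize(im[160:340,170:330],None,fx=4,fy=3.3,interpolation=cv2.INTER_CUBIC))
```

```text
4.1 0.0002676102498189049 [ 0.213  -0.0702 -0.2121] [0.455  0.3752 0.0543] [ -0.0002 -51.8043  26.7821   0.0716   0.0019   0.    ]
[217.3153 206.8435]
[281.6338 207.083 ]
[279.7752 264.7738]
[218.8359 264.5145]
cam [0.3865 0.3821 0.2163] [ 0.2661 -0.0299 -0.9635] tcp in cam [0.0005 0.0229 0.1745]
```

View pics/w4z.png

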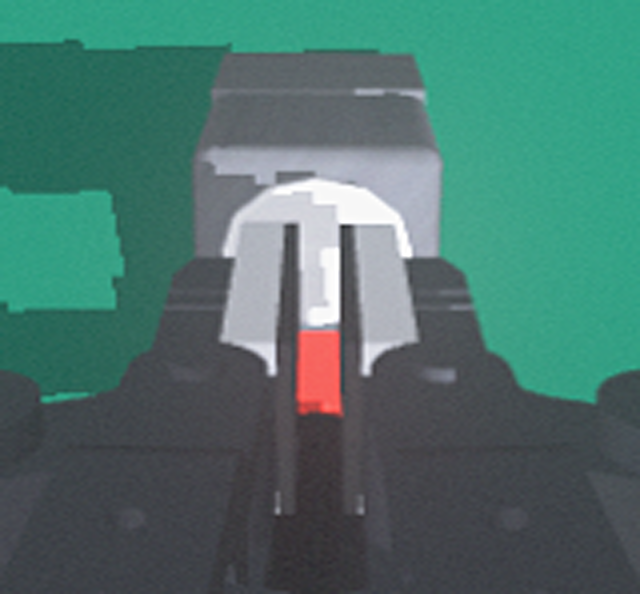

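Run:
```python
from h import *
p=vision.read_camera('wrist')
s=status.sense();T=np.array(s['tool_pos']);R=Ro.from_rotvec(s['orientation']).as_matrix()
print(s['gripper_width'])
for z in (.017,0,-.01,-.02,-.03): print(z,proj(p,T+R@np.array((.011,.005,z))),proj(p,T+R@np.array((.0,.005,z))))
a=vision.read_camera('side');b=vision.read_camera('scene');save(p,'w5');save(b,'sc5')
pickle.dump((p,a,b),open('p5.pkl','wb'))
i=[cv2.resize(cv2.cvtColor(x['img'],cv2.COLOR_RGB2BGR)[y:y+60,c:c+60],None,fx=6.5,fy=9,interpolation=cv2.INTER_CUBIC) for x,y,c in [(a,120,180),(b,170,340)]]
cv2.imwrite('pics/m5.png',np.hstack(i))
for x,y,c in [(a,120,180),(b,170,340)]:
  for z in (.0374,.062,.07,.08): print(z,(proj(x,(.455,.375,z))-[c,y])*[6.5,9])
```

```text
-0.00019354234429746386
0.017 [258.7979 200.6816] [258.5989 218.6149]
0 [259.6991 210.8354] [259.4634 230.2565]
-0.01 [260.3133 217.7625] [260.0507 238.1735]
-0.02 [261.0043 225.5594] [260.7095 247.0599]
-0.03 [261.787  234.3992] [261.4534 257.1029]
0.0374 [177.4405 323.0113]
0.062 [175.4628 276.5415]
0.07 [174.8136 261.2985]
0.08 [173.9981 242.1533]
0.0374 [185.3167 381.7035]
0.062 [194.8584 331.115 ]
0.07 [198.0151 314.3636]
0.08 [201.9988 293.2128]
```

View pics/m5.png

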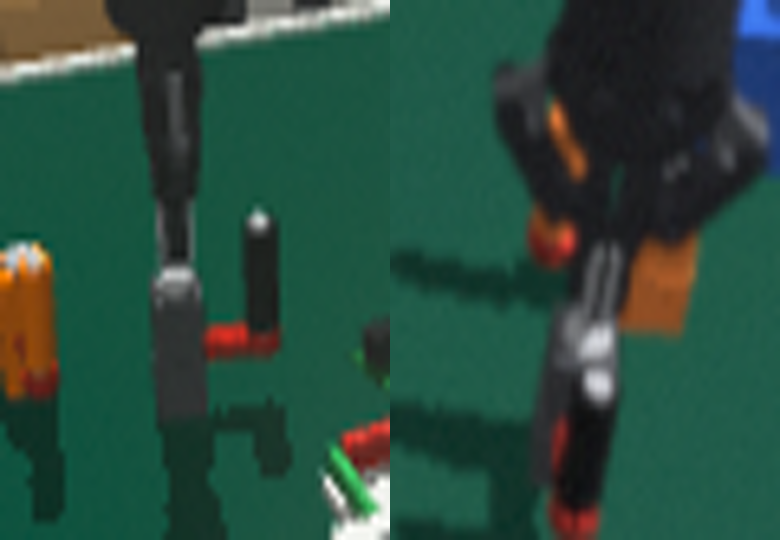

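View pics/w5.png

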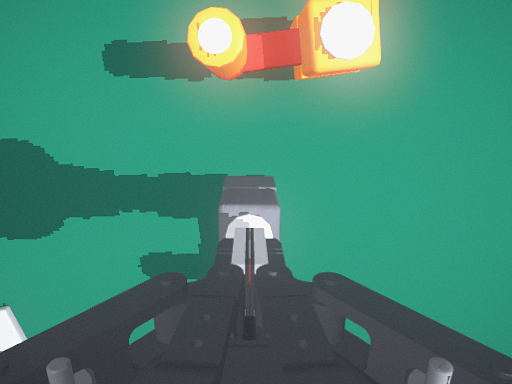

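Call:
apply_moves --increments '[{"slide": [0, 0, 0], "yaw": 0, "gripper": 0.85}, {"slide": [0, 0, 0], "yaw": 0, "gripper": 0.85}, {"slide": [0, 0, 0], "yaw": 0, "gripper": 0.85}, {"slide": [0, 0, 0], "yaw": 0, "gripper": 0.85}]'

```text
clock: 4.65
tool_pos: [0.455, 0.3752, 0.0542]
orientation: [-0.156, -3.131, 0.005]
force: [-0.4, -0.1, 0.3]
gripper_width: 0.058
```

Call:
apply_moves --increments '[{"slide": [0, 0, 0.01], "yaw": 0, "gripper": 0.85}, {"slide": [0, 0, 0.02], "yaw": 0, "gripper": 0.85}, {"slide": [0, 0, 0.031], "yaw": 0, "gripper": 0.85}, {"slide": [0, 0, 0.031], "yaw": 0, "gripper": 0.85}, {"slide": [0, 0, 0.031], "yaw": 0, "gripper": 0.8}]'

```text
clock: 5.15
tool_pos: [0.4542, 0.3748, 0.0224]
orientation: [-0.156, -3.13, 0.007]
force: [-0.1, 0.2, 1.4]
gripper_width: 0.0683
```

Run:
```python
from h import *
plan([0.4548,0.3752,0.022],np.pi-0.1)
a=vision.read_camera('side');p=vision.read_camera('wrist')
i=[cv2.resize(cv2.cvtColor(x['img'],cv2.COLOR_RGB2BGR)[y:y+h,c:c+h],(400,400),interpolation=cv2.INTER_CUBIC) for x,y,c,h in [(a,120,180,60),(p,130,150,200)]]
cv2.imwrite('pics/m6.png',np.hstack(i))
```

```text
t 5.15 pos [0.4542 0.3748 0.0224] xang 3.0418408218240236 zax [-0.0077 -0.004  -1.    ] F [-0.1304  0.2179  1.3988] w 0.06834880211873441
SLIDE [-0.0005  0.0005  0.0004] YAW 0.0002 q [ 0.5532  0.4673 -0.2105  0.9017  0.0007  0.653 ]
```

View pics/m6.png

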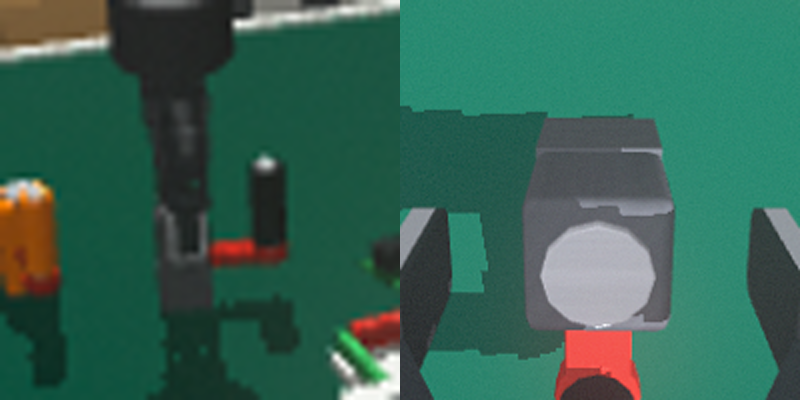

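Call:
apply_moves --increments '[{"slide": [0, 0, -0.002], "yaw": 0, "gripper": 0}, {"slide": [0, 0, -0.002], "yaw": 0, "gripper": 0}, {"slide": [0, 0, -0.002], "yaw": 0, "gripper": 0}, {"slide": [0, 0, -0.002], "yaw": 0, "gripper": 0}, {"slide": [0, 0, -0.002], "yaw": 0, "gripper": 0}]'

```text
clock: 5.75
tool_pos: [0.4555, 0.3755, 0.0263]
orientation: [-0.157, -3.133, 0.004]
force: [-0.8, -1.1, 4.6]
gripper_width: 0.0306
```

Run:
```python
from h import *
plan([0.4548,0.3752,0.2],np.pi-0.1)
```

```text
t 5.75 pos [0.4555 0.3755 0.0263] xang 3.0417486935127593 zax [-0.0049 -0.0024 -1.    ] F [-0.8298 -1.1374  4.63  ] w 0.030606908689043488
SLIDE [ 0.0015 -0.0008 -0.1737] YAW 0.0002 q [ 0.5531  0.4633 -0.2063  0.9066  0.0005  0.653 ]
```

Run:
```python
from h import *
P=pickle.load(open('p0.pkl','rb'));a=P['scene'];b=P['side']
print(tri([(a,(226.4,178)),(b,(247,179.5))]),tri([(a,(226.4,186.3)),(b,(247,187.5))]))
plan([0.43,0.3752,0.26],np.pi-0.1)
i=[cv2.resize(cv2.cvtColor(x['img'],cv2.COLOR_RGB2BGR)[y:y+h,c:c+h],(400,400),interpolation=cv2.INTER_CUBIC) for x,y,c,h in [(a,160,200,50),(b,160,220,50)]]
cv2.imwrite('pics/m7.png',np.hstack(i))
```

```text
(array([ 0.5023, -0.0688,  0.1792]), [array([-0.1,  0.1]), array([-0.1, -0.1])]) (array([ 0.5022, -0.0703,  0.1478]), [array([ 0.1, -0.1]), array([0.1, 0.1])])
t 5.75 pos [0.4555 0.3755 0.0263] xang 3.0417486935127593 zax [-0.0049 -0.0024 -1.    ] F [-0.8298 -1.1374  4.63  ] w 0.030606908689043488
SLIDE [ 0.0264 -0.0035 -0.2336] YAW 0.0002 q [ 0.5531  0.4633 -0.2063  0.9066  0.0005  0.653 ]
```

Call:
apply_moves --increments '[{"slide": [0, 0, -0.05], "yaw": 0, "gripper": 0}, {"slide": [0.0, 0, -0.1], "yaw": 0, "gripper": 0}, {"slide": [0.0, 0, -0.15], "yaw": 0, "gripper": 0}, {"slide": [0.0, 0, -0.2], "yaw": 0, "gripper": 0}, {"slide": [0.0, 0, -0.23], "yaw": 0, "gripper": 0}]'

```text
clock: 6.25
tool_pos: [0.457, 0.3764, 0.2599]
orientation: [-0.156, -3.136, 0.001]
force: [0.8, 0.9, -3.5]
gripper_width: 0.0303
```

View pics/m7.png

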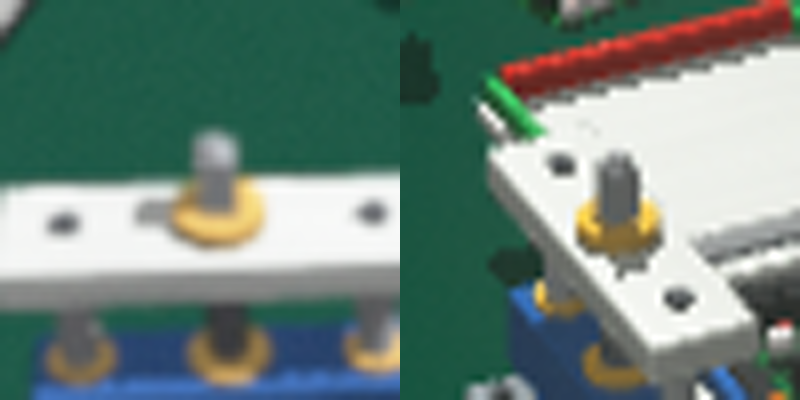

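Run:
```python
from h import *
P=pickle.load(open('p0.pkl','rb'));a=P['scene'];b=P['side']
h1=onz(a,(207.75,187.75),.14);h2=onz(a,(246.6,186.5),.14);d=h2-h1;print(h1,h2,np.arctan2(-d[0],d[1]))
h1=onz(b,(220+278/8,160+298/8),.14);h2=onz(b,(220+160/8,160+163/8),.14);d=h2-h1;print(h1,h2,np.arctan2(-d[0],d[1]))
plan([0.57,-0.07,0.27],np.pi-0.1)
```

```text
[ 0.5061 -0.1276  0.14  ] [ 0.4882 -0.0112  0.14  ] 0.1521868589950521
[ 0.5136 -0.122   0.14  ] [ 0.4945 -0.0078  0.14  ] 0.16592748483364297
t 6.25 pos [0.457  0.3764 0.2599] xang 3.0419710177945123 zax [-0.0019 -0.0004 -1.    ] F [ 0.7628  0.8577 -3.4815] w 0.03031541482075316
SLIDE [-0.1568 -0.433  -0.0101] YAW 0.0004 q [0.5531 0.3427 0.2042 1.4341 0.0006 0.6527]
```

Call:
apply_moves --increments '[{"slide": [-0.157, -0.433, -0.01], "yaw": -0.26, "gripper": 0}, {"slide": [-0.157, -0.433, -0.01], "yaw": -0.26, "gripper": 0}, {"slide": [-0.157, -0.433, -0.01], "yaw": -0.26, "gripper": 0}, {"slide": [-0.157, -0.433, -0.01], "yaw": -0.26, "gripper": 0}, {"slide": [-0.157, -0.433, -0.01], "yaw": -0.26, "gripper": 0}]'

```text
clock: 6.75
tool_pos: [0.5172, 0.1349, 0.2628]
orientation: [0.252, -3.128, 0.0]
force: [2.3, -0.1, -3.5]
gripper_width: 0.0305
```

Run:
```python
from h import *
plan([0.57,-0.07,0.27],np.pi+0.16)
```

```text
t 6.75 pos [0.5172 0.1349 0.2628] xang -2.980737931735643 zax [-0.0034 -0.0005 -1.    ] F [ 2.2533 -0.1117 -3.5148] w 0.030501994034323604
SLIDE [-0.0193 -0.2107 -0.0073] YAW 0.0009 q [ 0.105   0.2278  0.0557  1.4022 -0.0001 -0.0559]
```

Call:
apply_moves --increments '[{"slide": [-0.019, -0.21, -0.007], "yaw": 0, "gripper": 0}, {"slide": [-0.019, -0.21, -0.007], "yaw": 0, "gripper": 0}, {"slide": [-0.019, -0.21, -0.007], "yaw": 0, "gripper": 0}, {"slide": [-0.019, -0.21, -0.007], "yaw": 0, "gripper": 0}, {"slide": [-0.019, -0.21, -0.007], "yaw": 0, "gripper": 0}]'

```text
clock: 7.25
tool_pos: [0.5702, -0.0743, 0.2682]
orientation: [0.243, -3.127, 0.002]
force: [-0.5, 0.6, -4.2]
gripper_width: 0.0305
```

Run:
```python
from h import *
plan([0.57,-0.07,0.27],np.pi+0.16)
p=vision.read_camera('wrist'); save(p,'w8'); pickle.dump(p,open('w8.pkl','wb'))
print(proj(p,(.502,-.0695,.148)),proj(p,(.502,-.0695,.179)))
plan([0.57,-0.07,0.27],np.pi+0.16)
for r in finder.pinpoint(p,'shaft'): print(r['xy'],r['confidence'],onz(p,r['xy'],.148))
```

```text
t 7.25 pos [ 0.5702 -0.0743  0.2682] xang -2.986186059222328 zax [-0.0047 -0.0017 -1.    ] F [-0.498   0.5771 -4.2273] w 0.030492671493611578
SLIDE [-0.0005  0.0043 -0.0018] YAW -0.0046 q [-0.2675  0.31    0.1785  1.4434 -0.0029 -0.4229]
[268.3284  99.4219] [270.629   99.8119]
t 7.3 pos [ 0.5702 -0.0741  0.2682] xang -2.9862314627031274 zax [-0.005  -0.0015 -1.    ] F [ 0.6651 -0.7973 -3.0623] w 0.030650763136394546
SLIDE [-0.0005  0.004  -0.0018] YAW -0.0046 q [-0.2672  0.3102  0.1786  1.4437 -0.0028 -0.4226]
[266.0, 102.3] 0.64 [ 0.5046 -0.071   0.148 ]
```

View pics/w8.png

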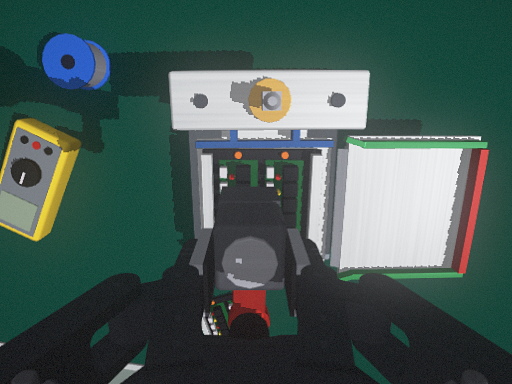

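Run:
```python
import cv2
a=cv2.imread('pics/w8.png'); cv2.imwrite('pics/w8z.png',cv2.resize(a[70:130,230:310],None,fx=9,fy=9,interpolation=cv2.INTER_CUBIC))
cv2.imwrite('pics/w8y.png',cv2.resize(a[170:330,180:320],None,fx=3.5,fy=3.5,interpolation=cv2.INTER_CUBIC))
```

```text
(no output)
```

View pics/w8z.png

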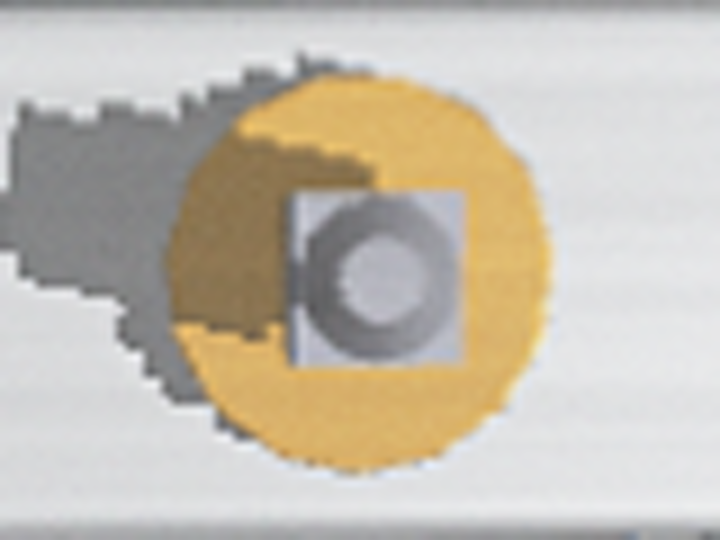

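View pics/w8y.png

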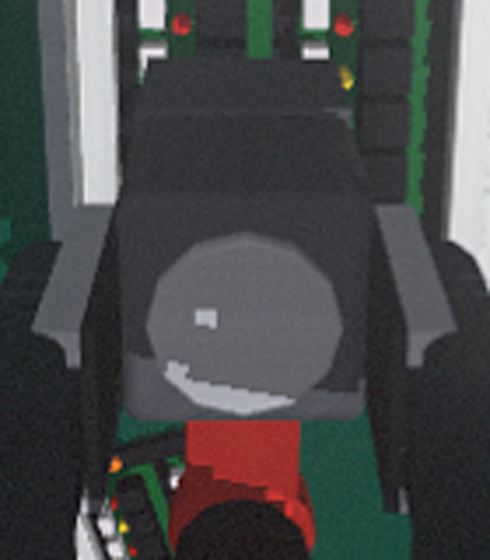

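Run:
```python
from h import *
p=pickle.load(open('w8.pkl','rb'))
print('shaft tip',onz(p,(272.2,101.1),.179),'collar',onz(p,(270.1,100.2),.148))
T=np.array([.5702,-.0742,.2682])
zt=T[2]+.0357
Q=np.array([onz(p,c,zt) for c in [(217.4,289.4),(283.4,288.6),(213.7,227),(284.6,226)]]);print(Q,Q.mean(0), 'centre px->',onz(p,(180+245/3.5,170+322/3.5),zt))
print('edge angles',[np.arctan2(-(b-a)[0],(b-a)[1]) for a,b in [(Q[0],Q[1]),(Q[2],Q[3])]])
```

```text
shaft tip [ 0.5027 -0.0682  0.179 ] collar [ 0.5024 -0.0679  0.148 ]
[[ 0.5851 -0.0864  0.3039]
 [ 0.5802 -0.0578  0.3039]
 [ 0.556  -0.0918  0.3039]
 [ 0.5509 -0.0628  0.3039]] [ 0.568  -0.0747  0.3039] centre px-> [ 0.5695 -0.0744  0.3039]
edge angles [np.float64(0.1723443555593688), np.float64(0.17345999938322765)]
```

Run:
```python
from h import *
plan([0.5036,-0.068,0.22],np.pi+0.16)
```

```text
t 7.35 pos [ 0.5695 -0.0716  0.2683] xang -2.9848034619119104 zax [-0.0055  0.0001 -1.    ] F [-0.5753 -0.5528 -3.3944] w 0.03070623028877884
SLIDE [0.0643 0.0138 0.0486] YAW -0.0032 q [-0.2642  0.309   0.1772  1.4444 -0.0014 -0.421 ]
```

Call:
apply_moves --increments '[{"slide": [0.04, 0.0138, 0.02], "yaw": -0.003, "gripper": 0}, {"slide": [0.0643, 0.0138, 0.048], "yaw": -0.003, "gripper": 0}, {"slide": [0.0643, 0.0138, 0.048], "yaw": -0.003, "gripper": 0}, {"slide": [0.0643, 0.0138, 0.048], "yaw": -0.003, "gripper": 0}]'

```text
clock: 7.75
tool_pos: [0.5016, -0.0663, 0.2194]
orientation: [0.252, -3.123, -0.003]
force: [0.5, -0.1, -2.2]
gripper_width: 0.0304
```

Run:
```python
from h import *
p=vision.read_camera('wrist'); save(p,'w9'); pickle.dump(p,open('w9.pkl','wb'))
a=vision.read_camera('side');b=vision.read_camera('scene')
i=[cv2.resize(cv2.cvtColor(x['img'],cv2.COLOR_RGB2BGR)[y:y+h,c:c+h],(400,400),interpolation=cv2.INTER_CUBIC) for x,y,c,h in [(b,140,195,70),(a,135,210,70)]]
cv2.imwrite('pics/m9.png',np.hstack(i))
plan([0.5036,-0.068,0.174],np.pi+0.16)
```

```text
t 7.9 pos [ 0.5052 -0.0677  0.2219] xang -2.980634462128841 zax [-0.0025 -0.0006 -1.    ] F [-0.0496 -0.734  -2.7238] w 0.030535752264623323
SLIDE [ 0.0015 -0.0001  0.0479] YAW 0.001 q [-0.2899  0.1856 -0.0967  1.2907 -0.0013 -0.4509]
```

View pics/m9.png

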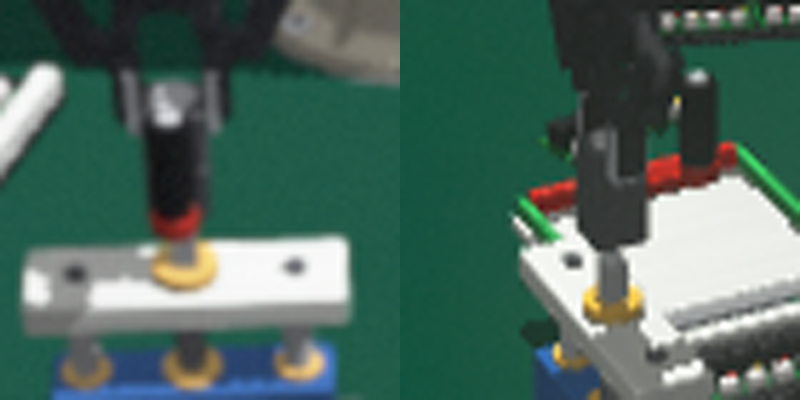

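View pics/w9.png

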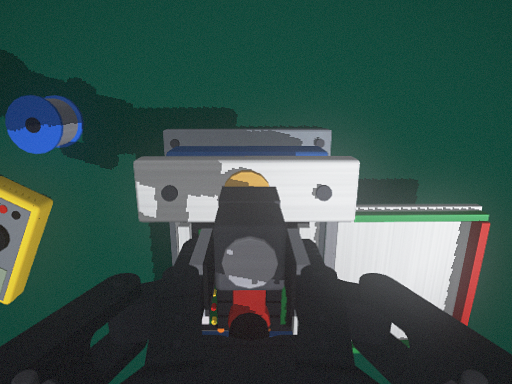

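Call:
apply_moves --increments '[{"slide": [0.0013, 0, 0.008], "yaw": 0, "gripper": 0}, {"slide": [0.0013, 0, 0.014], "yaw": 0, "gripper": 0}, {"slide": [0.0013, 0, 0.02], "yaw": 0, "gripper": 0}, {"slide": [0.0013, 0, 0.025], "yaw": 0, "gripper": 0}]'

```text
clock: 8.3
tool_pos: [0.5038, -0.0678, 0.1961]
orientation: [0.252, -3.128, 0.0]
force: [-0.6, -0.4, -3.4]
gripper_width: 0.0307
```

Run:
```python
from h import *
plan([0.5036,-0.068,0.174],np.pi+0.16)
```

```text
t 8.3 pos [ 0.5038 -0.0678  0.1961] xang -2.9806064763581044 zax [-0.0032 -0.0004 -1.    ] F [-0.5859 -0.3808 -3.3593] w 0.030726599378043524
SLIDE [ 0.0001 -0.0001  0.0221] YAW 0.001 q [-0.291   0.1924 -0.1518  1.2295 -0.0013 -0.452 ]
```

Call:
apply_moves --increments '[{"slide": [0.0, 0, 0.006], "yaw": 0, "gripper": 0}, {"slide": [0.0, 0, 0.011], "yaw": 0, "gripper": 0}, {"slide": [0.0, 0, 0.016], "yaw": 0, "gripper": 0}, {"slide": [0.0, 0, 0.02], "yaw": 0, "gripper": 0}]'

```text
clock: 8.7
tool_pos: [0.5044, -0.0679, 0.1812]
orientation: [-0.253, 3.13, -0.003]
force: [-16.2, 5.1, 51.6]
gripper_width: 0.0308
```

Run:
```python
from h import *
plan([0.5036,-0.068,0.174],np.pi+0.16)
```

```text
t 8.7 pos [ 0.5044 -0.0679  0.1812] xang -2.98041305538481 zax [ 0.0016 -0.0019 -1.    ] F [-16.1799   5.0813  51.5895] w 0.03083286153308089
SLIDE [0.0008 0.0001 0.0072] YAW 0.0012 q [-0.2909  0.1957 -0.1846  1.1883 -0.0013 -0.4521]
```

Call:
apply_moves --increments '[{"slide": [0.0, 0, -0.0015], "yaw": 0, "gripper": 0}, {"slide": [0.0, 0, -0.0015], "yaw": 0, "gripper": 0}]'

```text
clock: 8.9
tool_pos: [0.5046, -0.0681, 0.1837]
orientation: [-0.253, 3.128, -0.005]
force: [0.3, -0.5, -3.7]
gripper_width: 0.0304
```

Run:
```python
from h import *
plan([0.5036,-0.068,0.174],np.pi+0.16)
a=vision.read_camera('side');b=vision.read_camera('scene');pickle.dump((a,b),open('p10.pkl','wb'))
i=[cv2.resize(cv2.cvtColor(x['img'],cv2.COLOR_RGB2BGR)[y:y+h,c:c+h],(400,400),interpolation=cv2.INTER_CUBIC) for x,y,c,h in [(b,150,200,60),(a,145,215,60)]]
cv2.imwrite('pics/m10.png',np.hstack(i))
```

```text
t 8.9 pos [ 0.5046 -0.0681  0.1837] xang -2.980414325142424 zax [ 0.0032 -0.0026 -1.    ] F [ 0.3336 -0.5348 -3.6601] w 0.03036351043219944
SLIDE [0.001  0.0003 0.0097] YAW 0.0012 q [-0.2909  0.1935 -0.1811  1.1923 -0.0016 -0.4521]
```

View pics/m10.png

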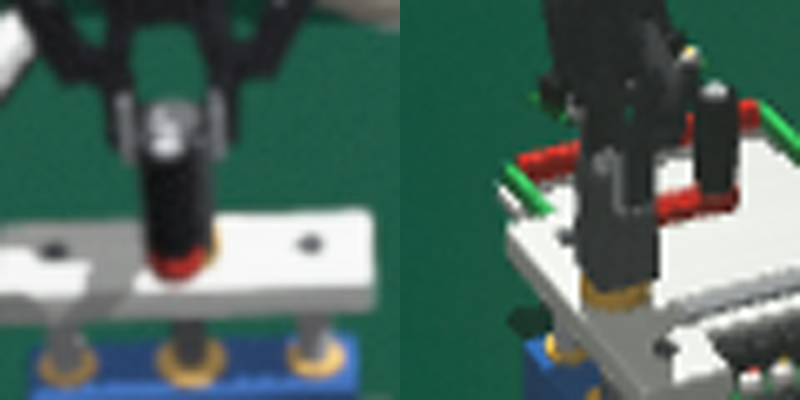

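Call:
apply_moves --increments '[{"slide": [0.0, 0, 0.0015], "yaw": 0, "gripper": 0}, {"slide": [0.0, 0, 0.0015], "yaw": 0, "gripper": 0.35}, {"slide": [0.0, 0, 0.0], "yaw": 0, "gripper": 0.6}, {"slide": [0.0, 0, 0.0], "yaw": 0, "gripper": 0.8}, {"slide": [0.0, 0, 0.0], "yaw": 0, "gripper": 0.8}]'

```text
clock: 9.5
tool_pos: [0.5045, -0.068, 0.1819]
orientation: [-0.253, 3.13, -0.003]
force: [-1.1, 0.5, -0.6]
gripper_width: 0.0681
```

Call:
apply_moves --increments '[{"slide": [0.0, 0, -0.03], "yaw": 0, "gripper": 0.8}, {"slide": [0.0, 0, -0.07], "yaw": 0, "gripper": 0.8}, {"slide": [0.0, 0, -0.1], "yaw": 0, "gripper": 0.8}, {"slide": [0.0, 0, -0.1], "yaw": 0, "gripper": 0.8}]'

```text
clock: 9.9
tool_pos: [0.5066, -0.0685, 0.2861]
orientation: [-0.252, 3.123, -0.007]
force: [1.2, -1.0, -0.4]
gripper_width: 0.0682
```

Run:
```python
from h import *
plan([0.5036,-0.068,0.174],np.pi+0.16)
a=vision.read_camera('side');b=vision.read_camera('scene');p=vision.read_camera('wrist');pickle.dump((a,b,p),open('p11.pkl','wb'));save(p,'w11')
i=[cv2.resize(cv2.cvtColor(x['img'],cv2.COLOR_RGB2BGR)[y:y+h,c:c+h],(400,400),interpolation=cv2.INTER_CUBIC) for x,y,c,h in [(b,150,200,60),(a,145,215,60)]]
cv2.imwrite('pics/m11.png',np.hstack(i))
for t in ['crank_boss','crank_socket','crank_grip']:
  for x in (a,b,p): print(t,[(np.round(r['xy'],1),round(r['confidence'],2)) for r in finder.pinpoint(x,t)[:3]])
```

```text
t 9.9 pos [ 0.5066 -0.0685  0.2861] xang -2.980552215120167 zax [ 0.0087 -0.0038 -1.    ] F [ 1.1602 -1.0446 -0.4076] w 0.06815330167105503
SLIDE [0.0038 0.0016 0.1121] YAW 0.001 q [-0.2908  0.1694  0.0393  1.4313 -0.0012 -0.4518]
crank_boss [(array([244.6, 177. ]), 0.93), (array([183.6, 155.4]), 0.48)]
crank_boss [(array([229.2, 175.4]), 0.7), (array([383. , 193.2]), 0.7)]
crank_boss [(array([249.1, 183.3]), 0.82)]
crank_socket [(array([249. , 186.6]), 0.93)]
crank_socket [(array([377.2, 205.7]), 0.95), (array([229.6, 182.4]), 0.86)]
crank_socket [(array([250.8, 170.8]), 0.73)]
crank_grip [(array([188.1, 155.5]), 0.54), (array([265. , 168.7]), 0.44), (array([285.7, 203.9]), 0.36)]
crank_grip [(array([365.6, 190.6]), 0.65), (array([226. , 186.7]), 0.63), (array([127.8, 243.5]), 0.63)]
crank_grip [(array([249.5, 264.6]), 0.65), (array([ 37.2, 217. ]), 0.62)]
```

View pics/m11.png

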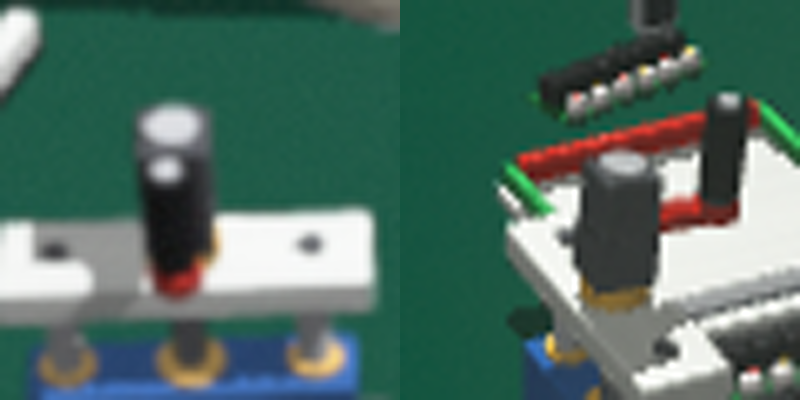

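View pics/w11.png

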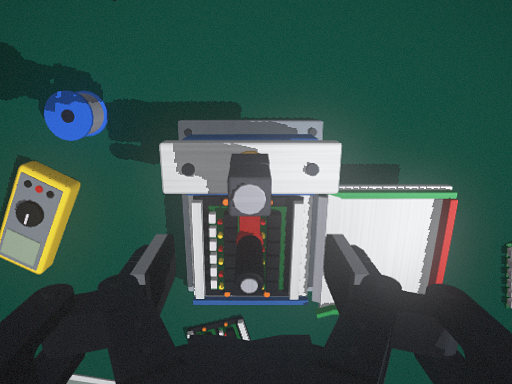

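Run:
```python
from h import *
a,b,p=pickle.load(open('p11.pkl','rb'))
print('bosstop',tri([(a,(248.75,169)),(b,(225.8,168.75)),(p,(249,199.5))]))
print('griptop',tri([(a,(264.5,160)),(b,(224.75,175.2)),(p,(249,286))]))
for z in (.21,.217): print(onz(p,(249,199.5),z), onz(p,(249,286),z+.028))
s=status.sense();print(s['tool_pos'])
i=[cv2.resize(cv2.cvtColor(x['img'],cv2.COLOR_RGB2BGR)[y:y+hh,c:c+h],(400*h//hh,400) if 0 else (780//2,500),interpolation=cv2.INTER_CUBIC) for x,y,c,h,hh in [(b,190,190,120,110),(a,150,240,90,90)]]
cv2.imwrite('pics/m12.png',np.hstack(i))
for t in ['platform_edge','deck_edge']:
  for n,x in (('a',a),('b',b),('p',p)): print(t,n,[(np.round(r['xy'],1),round(r['confidence'],2)) for r in finder.pinpoint(x,t)[:3]])
```

```text
bosstop (array([ 0.5086, -0.0676,  0.2181]), [array([-0.2, -0.1]), array([-0.3,  0.2]), array([0.6, 0.2])])
griptop (array([ 0.5654, -0.0589,  0.2391]), [array([-0.2, -0.4]), array([-0.2,  0.4]), array([-0.4, -0.7])])
[ 0.5112 -0.0677  0.21  ] [ 0.5666 -0.0585  0.238 ]
[ 0.5089 -0.068   0.217 ] [ 0.5621 -0.0592  0.245 ]
[ 0.5043 -0.0678  0.2816]
platform_edge a [(array([244.6, 186.6]), 0.6)]
platform_edge b [(array([229.4, 242.2]), 0.5)]
platform_edge p [(array([312.2, 248. ]), 0.61), (array([251.7, 264.4]), 0.17)]
deck_edge a [(array([268.9, 188.1]), 0.83)]
deck_edge b [(array([259. , 236.4]), 0.91)]
deck_edge p [(array([324. , 255.4]), 0.79)]
```

View pics/m12.png

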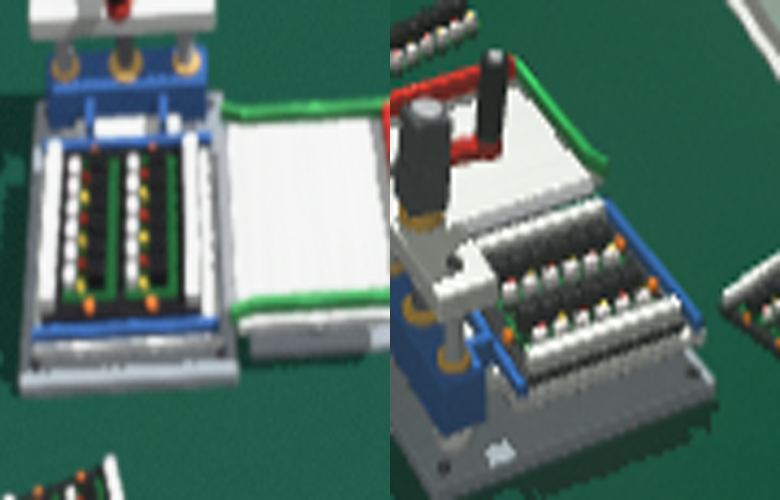

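Run:
```python
from h import *
plan([0.561,-0.0592,0.185],np.pi+0.16)
```

```text
t 10.8 pos [ 0.5044 -0.0679  0.282 ] xang -2.980605737538642 zax [ 0.0016 -0.0017 -1.    ] F [-0.5917 -0.5738  0.355 ] w 0.06868753103867375
SLIDE [-0.0571 -0.0003  0.0971] YAW 0.001 q [-0.2908  0.1716  0.032   1.4292 -0.0012 -0.4518]
```

Call:
apply_moves --increments '[{"slide": [-0.045, 0, 0.0], "yaw": 0, "gripper": 0.7}, {"slide": [-0.057, 0, 0.02], "yaw": 0, "gripper": 0.7}, {"slide": [-0.057, 0, 0.06], "yaw": 0, "gripper": 0.7}, {"slide": [-0.057, 0, 0.097], "yaw": 0, "gripper": 0.7}, {"slide": [-0.057, 0, 0.097], "yaw": 0, "gripper": 0.6}]'

```text
clock: 11.3
tool_pos: [0.557, -0.0578, 0.1796]
orientation: [0.252, -3.123, -0.002]
force: [-0.4, 0.0, 0.8]
gripper_width: 0.0514
```

Run:
```python
from h import *
plan([0.561,-0.0592,0.185],np.pi+0.16)
a=vision.read_camera('side');p=vision.read_camera('wrist');save(p,'w13')
i=[cv2.resize(cv2.cvtColor(x['img'],cv2.COLOR_RGB2BGR)[y:y+h,c:c+h],(400,400),interpolation=cv2.INTER_CUBIC) for x,y,c,h in [(p,150,150,200),(a,135,225,60)]]
cv2.imwrite('pics/m13.png',np.hstack(i))
plan([0.561,-0.0592,0.185],np.pi+0.16)
```

```text
t 11.3 pos [ 0.557  -0.0578  0.1796] xang -2.9803825968476994 zax [-0.0087  0.0009 -1.    ] F [-0.4039  0.0105  0.7853] w 0.05142094805728603
SLIDE [-0.0036 -0.002  -0.0054] YAW 0.0012 q [-0.2461  0.3028 -0.0475  1.2291 -0.0013 -0.4073]
t 11.4 pos [ 0.5605 -0.0588  0.1854] xang -2.9805528609452407 zax [ 0.0004 -0.0014 -1.    ] F [1.6956 0.2493 0.2075] w 0.051464060914158415
SLIDE [-0.0004 -0.0005  0.0004] YAW 0.001 q [-0.2462  0.2991 -0.0383  1.2327 -0.0013 -0.4073]
```

View pics/m13.png

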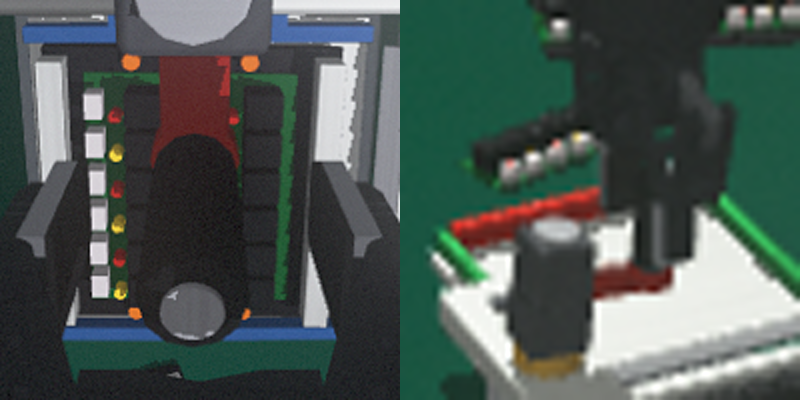

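Call:
apply_moves --increments '[{"slide": [0, 0, -0.001], "yaw": 0, "gripper": 0.2}, {"slide": [0, 0, -0.001], "yaw": 0, "gripper": 0}, {"slide": [0, 0, -0.001], "yaw": 0, "gripper": 0}, {"slide": [0, 0, -0.001], "yaw": 0, "gripper": 0}, {"slide": [0, 0, -0.001], "yaw": 0, "gripper": 0}]'

```text
clock: 11.9
tool_pos: [0.5624, -0.0591, 0.1887]
orientation: [-0.252, 3.126, -0.004]
force: [3.0, -0.8, 6.7]
gripper_width: 0.0207
```

```bash
cat >> h.py <<'E'
def arc(C,th0,dths,z,ang=None,r=.055):
    s=status.sense(); R=Ro.from_rotvec(s['orientation']).as_matrix(); p=np.array(s['tool_pos'])
    print('t',s['clock'],'pos',p,'F',np.array(s['force']),'w',s['gripper_width'],'zax',R[:,2],'th',np.arctan2(p[1]-C[1],p[0]-C[0]),'r',np.hypot(p[1]-C[1],p[0]-C[0]))
    for d in dths:
        t=np.array([C[0]+r*np.cos(th0-d),C[1]+r*np.sin(th0-d),z]); print(np.round(R.T@(t-p),4).tolist())
E
python3 - <<'E'
from h import *
s=status.sense();p=s['tool_pos'];C=np.array(p[:2])-.055*np.array([np.cos(.16),np.sin(.16)]);print('C',C)
arc(C,.16,[.3,.75,1.2,1.65,2.1],p[2])
E
```

```text
C [ 0.5082 -0.0679]
t 11.9 pos [ 0.5624 -0.0591  0.1887] F [ 2.9579 -0.7672  6.72  ] w 0.02067462566261994 zax [ 0.0057 -0.0024 -1.    ] th 0.15999999999999992 r 0.055000000000000035
[0.0025, -0.0163, 0.0]
[0.0148, -0.0375, 0.0]
[0.0351, -0.0512, -0.0]
[0.0594, -0.0548, -0.0001]
[0.0828, -0.0474, -0.0003]
```

Call:
apply_moves --increments '[{"slide": [0.0025, -0.0163, 0], "yaw": 0, "gripper": 0}, {"slide": [0.0148, -0.0375, 0], "yaw": 0, "gripper": 0}, {"slide": [0.0351, -0.0512, 0], "yaw": 0, "gripper": 0}, {"slide": [0.0594, -0.0548, 0], "yaw": 0, "gripper": 0}, {"slide": [0.0828, -0.0474, 0], "yaw": 0, "gripper": 0}]'

```text
clock: 12.4
tool_pos: [0.4929, -0.1233, 0.1933]
orientation: [-0.247, 3.114, -0.016]
force: [4.2, -4.2, 19.3]
gripper_width: 0.0205
```

Run:
```python
from h import *
C=[ 0.5082, -0.0679]
arc(C,.16,np.array([2.5,2.9,3.4,3.9,4.4]),.1875)
```

```text
t 12.4 pos [ 0.4929 -0.1233  0.1933] F [ 4.2151 -4.249  19.2957] w 0.02048106548420301 zax [ 0.0185 -0.0087 -0.9998] th -1.8407128610542993 r 0.05747153149794902
[0.0202, 0.0194, 0.0052]
[0.0296, 0.0391, 0.0048]
[0.0294, 0.0663, 0.0045]
[0.0162, 0.0901, 0.0044]
[-0.0068, 0.1046, 0.0047]
```

Run:
```python
from h import *
C=[ 0.5082, -0.0679]
arc(C,.16,np.array([2.4,2.85,3.3,3.75,4.2]),.196)
```

```text
t 12.4 pos [ 0.4929 -0.1233  0.1933] F [ 4.2151 -4.249  19.2957] w 0.02048106548420301 zax [ 0.0185 -0.0087 -0.9998] th -1.8407128610542993 r 0.05747153149794902
[0.0166, 0.015, -0.0032]
[0.0287, 0.0364, -0.0037]
[0.0304, 0.0608, -0.004]
[0.0212, 0.0836, -0.0041]
[0.0031, 0.1001, -0.004]
```

Call:
apply_moves --increments '[{"slide": [0.0166, 0.015, -0.003], "yaw": 0, "gripper": 0}, {"slide": [0.0287, 0.0364, -0.0035], "yaw": 0, "gripper": 0}, {"slide": [0.0304, 0.0608, -0.004], "yaw": 0, "gripper": 0}, {"slide": [0.0212, 0.0836, -0.004], "yaw": 0, "gripper": 0}, {"slide": [0.0031, 0.1001, -0.004], "yaw": 0, "gripper": 0}]'

```text
clock: 12.9
tool_pos: [0.4717, -0.0248, 0.1965]
orientation: [-0.246, 3.116, -0.018]
force: [2.8, -9.0, -9.7]
gripper_width: 0.0205
```

Run:
```python
from h import *
C=[ 0.5082, -0.0679]
arc(C,.16,np.array([4.5,4.95,5.4,5.85,6.3]),.197)
a=vision.read_camera('side');b=vision.read_camera('scene')
i=[cv2.resize(cv2.cvtColor(x['img'],cv2.COLOR_RGB2BGR)[y:y+h,c:c+h],(400,400),interpolation=cv2.INTER_CUBIC) for x,y,c,h in [(b,150,180,100),(a,135,225,90)]]
cv2.imwrite('pics/m14.png',np.hstack(i))
```

```text
t 12.9 pos [ 0.4717 -0.0248  0.1965] F [ 2.8352 -9.0275 -9.7227] w 0.02046205983746555 zax [ 0.0164 -0.0103 -0.9998] th 2.27337913196777 r 0.056489227663624214
[-0.0176, 0.0054, -0.0003]
[-0.0421, 0.0052, 0.0001]
[-0.0641, -0.0057, 0.0005]
[-0.0792, -0.0251, 0.001]
[-0.0843, -0.0491, 0.0014]
```

View pics/m14.png

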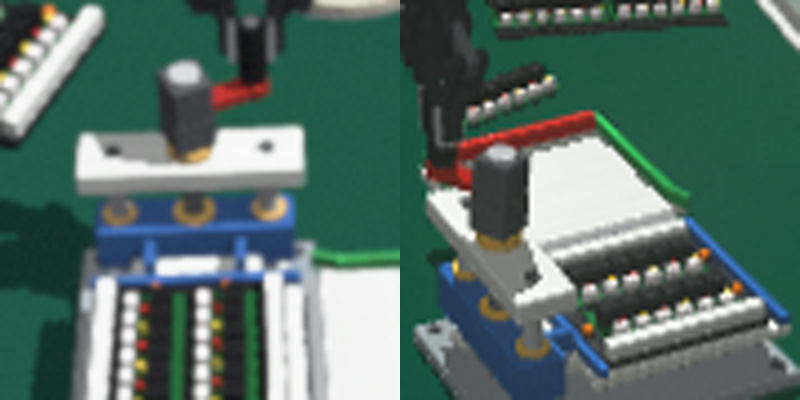

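Call:
apply_moves --increments '[{"slide": [-0.0176, 0.0054, 0.003], "yaw": 0, "gripper": 0}, {"slide": [-0.0421, 0.0052, 0.0035], "yaw": 0, "gripper": 0}, {"slide": [-0.0641, -0.0057, 0.004], "yaw": 0, "gripper": 0}, {"slide": [-0.0792, -0.0251, 0.0045], "yaw": 0, "gripper": 0}, {"slide": [-0.0843, -0.0491, 0.005], "yaw": 0, "gripper": 0}]'

```text
clock: 13.5
tool_pos: [0.5613, -0.0591, 0.1904]
orientation: [-0.253, 3.125, -0.012]
force: [-12.6, 0.7, -5.0]
gripper_width: 0.0206
```

Run:
```python
from h import *
C=[ 0.5082, -0.0679]
arc(C,.16,np.array([6.6,7.05,7.5,7.95,8.4]),.194)
```

```text
t 13.5 pos [ 0.5613 -0.0591  0.1904] F [-12.5638   0.6998  -4.9572] w 0.02055759045887299 zax [ 0.0073 -0.0071 -0.9999] th 0.16393032820220063 r 0.0538321194697337
[0.0016, -0.0174, -0.0035]
[0.0143, -0.0384, -0.0034]
[0.0348, -0.0518, -0.0034]
[0.0592, -0.0549, -0.0035]
[0.0824, -0.0471, -0.0037]
```

Call:
apply_moves --increments '[{"slide": [0.0025, -0.0174, -0.002], "yaw": 0, "gripper": 0}, {"slide": [0.0155, -0.0384, -0.002], "yaw": 0, "gripper": 0}, {"slide": [0.036, -0.0518, -0.002], "yaw": 0, "gripper": 0}, {"slide": [0.0605, -0.0549, -0.002], "yaw": 0, "gripper": 0}, {"slide": [0.0837, -0.0471, -0.002], "yaw": 0, "gripper": 0}]'

```text
clock: 14.0
tool_pos: [0.4882, -0.1217, 0.1943]
orientation: [-0.249, 3.118, -0.015]
force: [4.2, 1.5, 9.8]
gripper_width: 0.0204
```

Run:
```python
from h import *
C=[ 0.507, -0.0679]
arc(C,.16,np.array([8.8,9.25,9.7,10.15,10.6]),.194)
```

```text
t 14.0 pos [ 0.4882 -0.1217  0.1943] F [4.1961 1.5063 9.7624] w 0.02044421122963809 zax [ 0.014  -0.0086 -0.9999] th -1.9068277000085898 r 0.057012954592498714
[0.0175, 0.018, -0.0001]
[0.0271, 0.0406, -0.0005]
[0.0258, 0.0651, -0.0007]
[0.0141, 0.0866, -0.0008]
[-0.0059, 0.1009, -0.0007]
```

Call:
apply_moves --increments '[{"slide": [0.0175, 0.018, -0.001], "yaw": 0, "gripper": 0}, {"slide": [0.0271, 0.0406, -0.001], "yaw": 0, "gripper": 0}, {"slide": [0.0258, 0.0651, -0.001], "yaw": 0, "gripper": 0}, {"slide": [0.0141, 0.0866, -0.001], "yaw": 0, "gripper": 0}, {"slide": [-0.0059, 0.1009, -0.001], "yaw": 0, "gripper": 0}]'

```text
clock: 14.5
tool_pos: [0.4763, -0.0213, 0.1957]
orientation: [-0.248, 3.119, -0.017]
force: [1.3, -7.4, -4.1]
gripper_width: 0.0204
```

Run:
```python
from h import *
C=[ 0.507, -0.0679]
a=vision.read_camera('side');b=vision.read_camera('scene');pickle.dump((a,b),open('p15.pkl','wb'))
i=[cv2.resize(cv2.cvtColor(x['img'],cv2.COLOR_RGB2BGR)[y:y+80,c:c+120],(600,400) ,interpolation=cv2.INTER_CUBIC) for x,y,c in [(b,195,190),(a,160,235)]]
cv2.imwrite('pics/m15a.png',i[0]);cv2.imwrite('pics/m15b.png',i[1])
arc(C,.16,np.array([10.9,11.35,11.8,12.2,12.56]),.194)
```

```text
t 14.6 pos [ 0.479  -0.0202  0.1951] F [-2.1374  4.205   7.0182] w 0.02055812806777439 zax [ 0.0157 -0.0078 -0.9998] th 2.1023542985631547 r 0.05531174287106121
[-0.0148, 0.0032, 0.0013]
[-0.0391, -0.0, 0.0017]
[-0.0597, -0.0135, 0.0021]
[-0.0714, -0.0319, 0.0025]
[-0.075, -0.0513, 0.0027]
```

View pics/m15a.png

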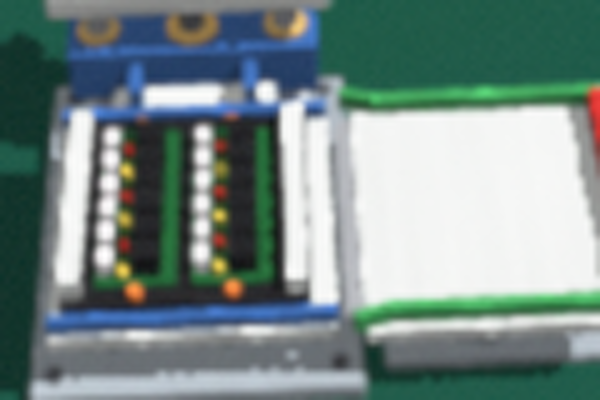

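View pics/m15b.png

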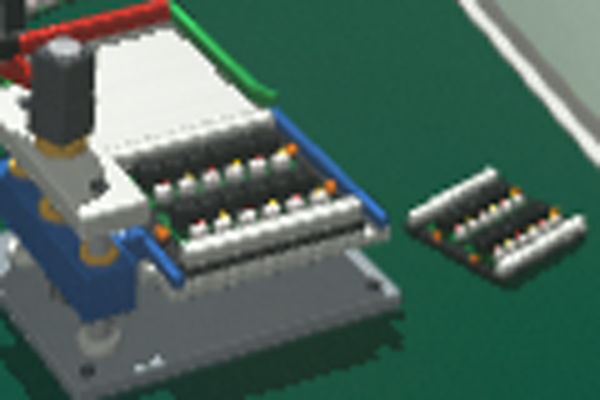

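Run:
```python
from h import *
a,b=pickle.load(open('p15.pkl','rb'))
for n,u,v in [('blue deck end',(258,256),(290,182)),('blue near end',(199.4,259.4),(312,203.6)),('green end',(261.6,257),(289.4,179.4))]:
    print(n,tri([(b,u),(a,v)]))
x=np.array([np.cos(.16),np.sin(.16),0]);y=np.array([-x[1],x[0],0]);S=np.array([.505,-.068,0]);M=S+.13*x;E=M+.08*y
print('mid',M,'edge',E)
Z=np.array([0,0,1])
# draw
def draw(p,pts,col,im,sc,o,closed=True):
    q=np.array([(proj(p,X)-o)*sc for X in pts]); cv2.polylines(im,[np.round(q*8).astype(int)],closed,col,1,cv2.LINE_AA,3)
for n,p,o in [('a',b,(190,195)),('b',a,(235,150))]:
    im=cv2.resize(cv2.cvtColor(p['img'],cv2.COLOR_RGB2BGR)[o[1]:o[1]+80,o[0]:o[0]+120],None,fx=6.6,fy=6.6,interpolation=cv2.INTER_CUBIC)
    for z,c in [(.045,(0,0,255)),(.055,(0,255,255)),(.065,(255,0,255))]:
        draw(p,[M+sx*.086*x+sy*.08*y+z*Z for sx,sy in [(-1,-1),(1,-1),(1,1),(-1,1)]],c,im,6.6,o)
    cv2.imwrite(f'pics/m16{n}.png',im)
```

```text
blue deck end (array([0.6975, 0.044 , 0.0675]), [array([-0.8,  0.9]), array([-0.7, -0.5])])
blue near end (array([ 0.7233, -0.1125,  0.0672]), [array([-0.2,  0.2]), array([-0.2, -0.1])])
green end (array([0.7005, 0.0553, 0.0704]), [array([-0.4,  0.5]), array([-0.3, -0.3])])
mid [ 0.6333 -0.0473  0.    ] edge [0.6206 0.0317 0.    ]
```

View pics/m16a.png

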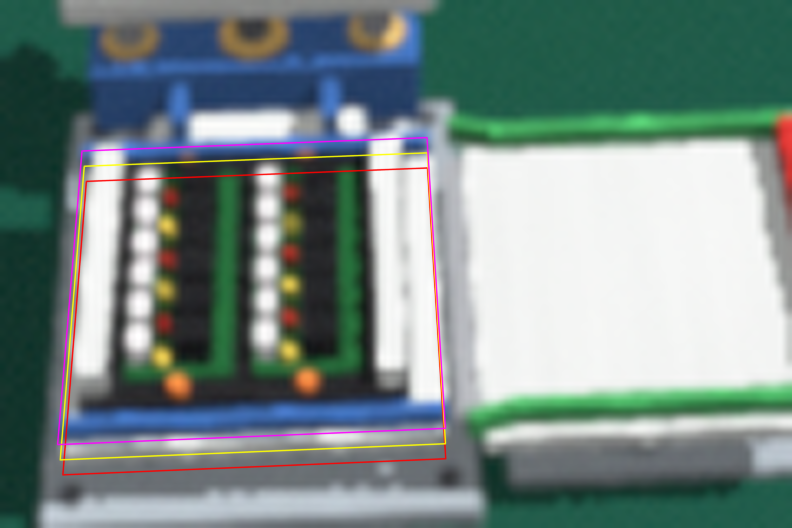

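View pics/m16b.png

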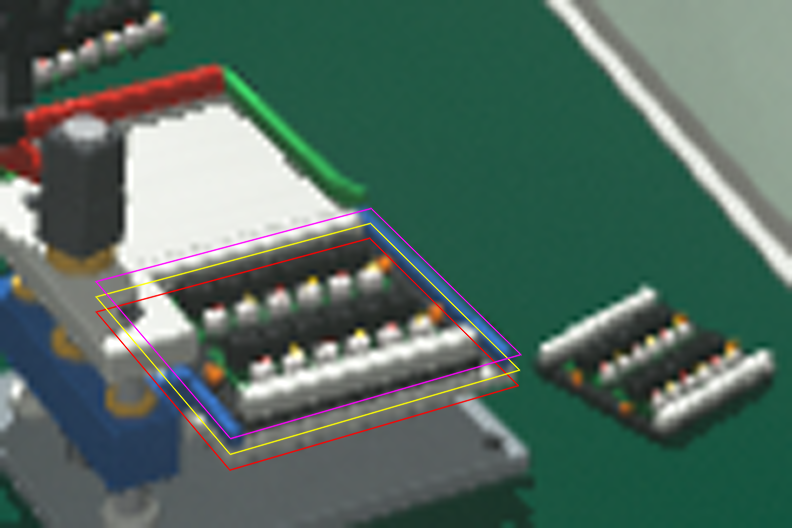

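Call:
apply_moves --increments '[{"slide": [0, 0, 0], "yaw": 0, "gripper": 0.42}, {"slide": [0, 0, 0], "yaw": 0, "gripper": 0.42}, {"slide": [0, 0, -0.03], "yaw": 0, "gripper": 0.42}, {"slide": [0, 0, -0.06], "yaw": 0, "gripper": 0.42}, {"slide": [0, 0, -0.09], "yaw": 0, "gripper": 0.3}]'

```text
clock: 15.1
tool_pos: [0.4768, -0.0206, 0.2857]
orientation: [-0.25, 3.118, -0.014]
force: [0.4, 0.9, -0.4]
gripper_width: 0.0261
```

Run:
```python
from h import *
plan([0.611,0.095,0.2],np.pi+0.16)
```

```text
t 15.1 pos [ 0.4768 -0.0206  0.2857] xang -2.9811917735633138 zax [ 0.0144 -0.008  -0.9999] F [ 0.4057  0.8908 -0.3608] w 0.026082694365586294
SLIDE [-0.1498  0.0935  0.0867] YAW 0.0004 q [-0.2082  0.0971 -0.0462  1.4118 -0.0048 -0.3686]
```

Call:
apply_moves --increments '[{"slide": [-0.04, 0.025, 0.01], "yaw": 0, "gripper": 0}, {"slide": [-0.08, 0.05, 0.02], "yaw": 0, "gripper": 0}, {"slide": [-0.12, 0.075, 0.05], "yaw": 0, "gripper": 0}, {"slide": [-0.15, 0.0935, 0.09], "yaw": 0, "gripper": 0}, {"slide": [-0.15, 0.0935, 0.12], "yaw": 0, "gripper": 0}]'

```text
clock: 15.6
tool_pos: [0.6144, 0.0957, 0.1648]
orientation: [-0.252, 3.116, -0.014]
force: [0.1, -0.5, -0.0]
gripper_width: 0.0
```

Run:
```python
from h import *
p=vision.read_camera('wrist'); save(p,'w17');pickle.dump(p,open('w17.pkl','wb'))
plan([0.611,0.095,0.07],np.pi+0.16)
```

```text
t 15.65 pos [0.6099 0.0952 0.1574] xang -2.980286522395309 zax [ 0.0046 -0.0082 -1.    ] F [-2.5167  0.1466 -5.5173] w -0.00011340968407974452
SLIDE [-0.0007  0.0004  0.0874] YAW 0.0013 q [ 0.0292  0.4113  0.0546  1.2097 -0.0084 -0.1321]
```

View pics/w17.png

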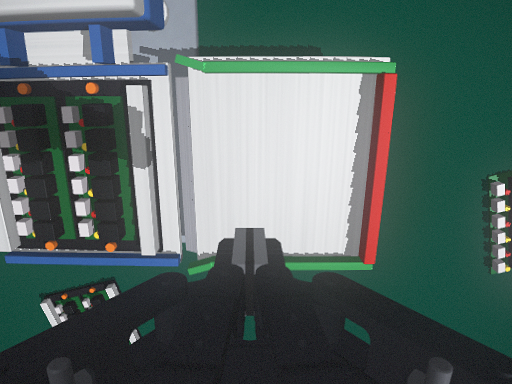

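Call:
apply_moves --increments '[{"slide": [0, 0, 0.035], "yaw": 0, "gripper": 0}, {"slide": [0, 0, 0.065], "yaw": 0, "gripper": 0}, {"slide": [0, 0, 0.09], "yaw": 0, "gripper": 0}, {"slide": [0, 0, 0.09], "yaw": 0, "gripper": 0}]'

```text
clock: 16.05
tool_pos: [0.6069, 0.0928, 0.0641]
orientation: [0.25, -3.128, 0.013]
force: [-0.1, -0.3, -0.8]
gripper_width: -0.0004
```

Call:
apply_moves --increments '[{"slide": [0, 0, 0.006], "yaw": 0, "gripper": 0}, {"slide": [0, 0, 0.012], "yaw": 0, "gripper": 0}]'

```text
clock: 16.25
tool_pos: [0.6077, 0.0919, 0.0534]
orientation: [0.249, -3.13, 0.014]
force: [0.3, 0.4, 0.7]
gripper_width: 0.0002
```

Call:
apply_moves --increments '[{"slide": [0, 0, 0.005], "yaw": 0, "gripper": 0}, {"slide": [0, 0, 0.008], "yaw": 0, "gripper": 0}]'

```text
clock: 16.45
tool_pos: [0.6084, 0.0916, 0.0462]
orientation: [0.249, -3.131, 0.014]
force: [0.2, -0.3, -0.3]
gripper_width: -0.0003
```

Call:
apply_moves --increments '[{"slide": [0, 0, 0.004], "yaw": 0, "gripper": 0}, {"slide": [0, 0, 0.006], "yaw": 0, "gripper": 0}]'

```text
clock: 16.65
tool_pos: [0.6089, 0.0917, 0.0428]
orientation: [-0.249, 3.13, -0.015]
force: [-9.1, -0.5, 25.9]
gripper_width: -0.0003
```

Call:
apply_moves --increments '[{"slide": [0, 0, -0.03], "yaw": 0, "gripper": 0}, {"slide": [0, 0, -0.06], "yaw": 0, "gripper": 0}]'

```text
clock: 16.85
tool_pos: [0.6082, 0.0923, 0.1033]
orientation: [-0.249, 3.131, -0.015]
force: [0.6, 0.4, 0.1]
gripper_width: -0.0001
```

Run:
```python
from h import *
p=pickle.load(open('w17.pkl','rb'))
im=cv2.cvtColor(p['img'],cv2.COLOR_RGB2BGR)
o=(100,50)
z=cv2.resize(im[50:280,100:220],None,fx=4,fy=2.6,interpolation=cv2.INTER_CUBIC); cv2.imwrite('pics/w17z.png',z)
```

```text
(no output)
```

View pics/w17z.png

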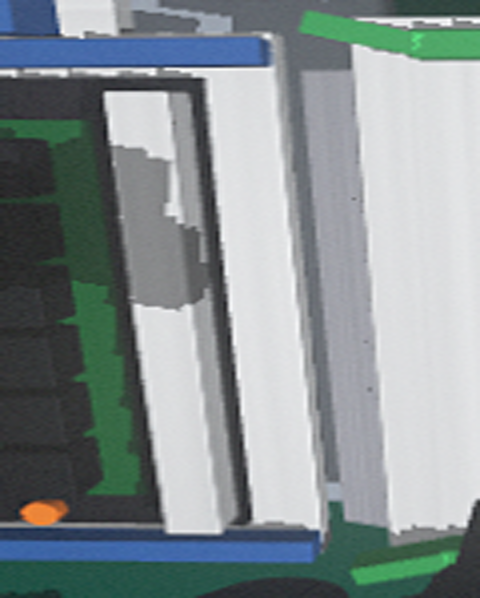

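Run:
```python
from h import *
p=pickle.load(open('w17.pkl','rb'))
x=np.array([np.cos(.16),np.sin(.16),0]);y=np.array([-x[1],x[0],0]);S=np.array([.505,-.068,0]);M=S+.13*x
for n,px,z in [('bar',(143,196),.08),('platedge',(176.3,196),.058),('lip',(184,196),.055),('deckedge',(194,196),.06)]:
    X=onz(p,px,z); print(n,X,'frame rel M',(X-M)@x,(X-M)@y)
X=onz(p,(143,196),.08)
# green rail/ blue rail y edges near & far, stop
for n,px,z in [('blue near top inner',(133,64+2),.068),('stop face',(370,150),.068),('stopface2',(376,100),.068),('stopface3',(366,230),.068)]:
    Y=onz(p,px,z); print(n,(Y-M)@x,(Y-M)@y)
t=M+0*x+((X-M)@y)*y; print(t); plan([t[0],t[1],.1],np.pi+.16)
```

```text
bar [0.6372 0.0126 0.08  ] frame rel M 0.013352269838422515 0.05849639168722417
platedge [0.6408 0.0348 0.058 ] frame rel M 0.020428675802118216 0.07984439036748289
lip [0.6408 0.0409 0.055 ] frame rel M 0.021369593423795016 0.08587794238711778
deckedge [0.6375 0.0502 0.06  ] frame rel M 0.019645555187035573 0.09558387914312295
blue near top inner -0.08527985619214513 0.05530288829394102
stop face -0.02253922663867091 0.23890906365576925
stopface2 -0.061256098666909446 0.23957058176864382
stopface3 0.04665084973382686 0.2431042194700653
[0.624  0.0105 0.    ]
t 16.85 pos [0.6082 0.0923 0.1033] xang -2.9826332831885107 zax [ 0.0013 -0.0093 -1.    ] F [0.6113 0.4127 0.1006] w -7.24656202089252e-05
SLIDE [-0.0027 -0.0833  0.0041] YAW -0.001 q [ 0.0251  0.4395 -0.0384  1.0919 -0.0093 -0.1339]
```

Call:
apply_moves --increments '[{"slide": [-0.003, -0.04, -0.01], "yaw": 0, "gripper": 0}, {"slide": [-0.003, -0.077, -0.005], "yaw": 0, "gripper": 0}, {"slide": [-0.003, -0.077, 0.015], "yaw": 0, "gripper": 0}, {"slide": [-0.003, -0.077, 0.027], "yaw": 0, "gripper": 0}]'

```text
clock: 17.25
tool_pos: [0.6234, 0.0155, 0.0764]
orientation: [-0.247, 3.131, -0.015]
force: [-0.8, 0.3, -0.7]
gripper_width: 0.0002
```

Run:
```python
from h import *
x=np.array([np.cos(.16),np.sin(.16),0]);y=np.array([-x[1],x[0],0]);S=np.array([.505,-.068,0]);M=S+.13*x
t=M+.0645*y; plan([t[0],t[1],.068],np.pi+.16)
```

```text
t 17.25 pos [0.6234 0.0155 0.0764] xang -2.9843768815612517 zax [ 0.0015 -0.0092 -1.    ] F [-0.7519  0.3496 -0.6661] w 0.00016863289517165666
SLIDE [0.0002 0.0011 0.0084] YAW -0.0028 q [-0.0992  0.4726 -0.0555  1.0403 -0.009  -0.2564]
```

Call:
apply_moves --increments '[{"slide": [0, 0.001, 0.005], "yaw": 0, "gripper": 0}, {"slide": [0, 0.001, 0.008], "yaw": 0, "gripper": 0}]'

```text
clock: 17.45
tool_pos: [0.6225, 0.0172, 0.0675]
orientation: [0.248, -3.131, 0.014]
force: [0.4, 0.2, -0.0]
gripper_width: 0.0002
```

Call:
apply_moves --increments '[{"slide": [0, 0, 0.003], "yaw": 0, "gripper": 0}, {"slide": [0, 0, 0.003], "yaw": 0, "gripper": 0}]'

```text
clock: 17.65
tool_pos: [0.6227, 0.0178, 0.0647]
orientation: [0.25, -3.131, 0.014]
force: [0.7, 0.2, -0.1]
gripper_width: 0.0
```

Call:
apply_moves --increments '[{"slide": [0, 0, 0.002], "yaw": 0, "gripper": 0}, {"slide": [0, 0, 0.003], "yaw": 0, "gripper": 0}]'

```text
clock: 17.85
tool_pos: [0.6232, 0.0178, 0.0641]
orientation: [-0.251, 3.13, -0.016]
force: [-7.2, -0.4, 16.7]
gripper_width: -0.0001
```

Call:
apply_moves --increments '[{"slide": [0, 0, 0.002], "yaw": 0, "gripper": 0}, {"slide": [0, 0, 0.003], "yaw": 0, "gripper": 0}]'

```text
clock: 18.05
tool_pos: [0.6232, 0.0178, 0.0641]
orientation: [-0.251, 3.129, -0.018]
force: [-7.4, 0.0, 20.2]
gripper_width: -0.0001
```

Call:
apply_moves --increments '[{"slide": [0, 0, -0.012], "yaw": 0, "gripper": 0}, {"slide": [0, 0.0108, -0.012], "yaw": 0, "gripper": 0}, {"slide": [0, 0.0108, 0.0], "yaw": 0, "gripper": 0}, {"slide": [0, 0.0108, 0.015], "yaw": 0, "gripper": 0}]'

```text
clock: 18.45
tool_pos: [0.6222, 0.0301, 0.0489]
orientation: [-0.253, 3.126, -0.014]
force: [-1.2, 6.2, 3.0]
gripper_width: -0.0005
```

Run:
```python
from h import *
x=np.array([np.cos(.16),np.sin(.16),0]);y=np.array([-x[1],x[0],0]);S=np.array([.505,-.068,0]);M=S+.13*x
t=M+.0765*y; plan([t[0],t[1],.045],np.pi+.16)
```

```text
t 18.45 pos [0.6222 0.0301 0.0489] xang -2.9797741337644457 zax [ 0.006  -0.0087 -0.9999] F [-1.1726  6.1938  3.02  ] w -0.00045248912644905184
SLIDE [ 0.0014 -0.0016  0.0039] YAW 0.0018 q [-0.0762  0.4898 -0.1003  0.9741 -0.0082 -0.238 ]
```

Call:
apply_moves --increments '[{"slide": [0, 0.0015, 0.002], "yaw": 0, "gripper": 0}, {"slide": [0, 0.0015, 0.005], "yaw": 0, "gripper": 0}]'

```text
clock: 18.65
tool_pos: [0.6211, 0.0321, 0.0424]
orientation: [-0.255, 3.128, -0.014]
force: [-0.6, -0.9, 1.0]
gripper_width: -0.0003
```

Call:
apply_moves --increments '[{"slide": [0, 0, 0.0025], "yaw": 0, "gripper": 0}, {"slide": [0, 0, 0.004], "yaw": 0, "gripper": 0}]'

```text
clock: 18.85
tool_pos: [0.6213, 0.0319, 0.042]
orientation: [-0.255, 3.126, -0.016]
force: [-11.4, 0.2, 31.0]
gripper_width: 0.0002
```

```bash
cat >> h.py <<'E'
fx=np.array([np.cos(.16),np.sin(.16),0]);fy=np.array([-fx[1],fx[0],0]);M=np.array([.505,-.068,0])+.13*fx
def rel():
    d=np.array(status.sense()['tool_pos'])-M; print('rel',d@fx,d@fy,d[2])
def fp(a,b,z): return M+a*fx+b*fy+np.array([0,0,z])
E
python3 - <<'E'
from h import *
rel(); plan(fp(0,-.1,.1),np.pi+.16)
E
```

```text
rel 0.0007754567723850071 0.08008750447013142 0.04196063647389408
t 18.85 pos [0.6213 0.0319 0.042 ] xang -2.9788908963258853 zax [ 0.0056 -0.0097 -0.9999] F [-11.4168   0.2477  31.0255] w 0.00024101880055019814
SLIDE [ 0.001  -0.1807 -0.0562] YAW 0.0027 q [-0.0728  0.4947 -0.1109  0.9589 -0.0093 -0.2356]
```

Call:
apply_moves --increments '[{"slide": [0, 0, -0.05], "yaw": 0, "gripper": 0}, {"slide": [0.001, -0.045, -0.062], "yaw": 0, "gripper": 0}, {"slide": [0.001, -0.09, -0.06], "yaw": 0, "gripper": 0}, {"slide": [0.001, -0.135, -0.06], "yaw": 0, "gripper": 0}, {"slide": [0.001, -0.181, -0.06], "yaw": 0.003, "gripper": 0}]'

```text
clock: 19.35
tool_pos: [0.6497, -0.1479, 0.1042]
orientation: [-0.251, 3.126, -0.017]
force: [-0.3, 0.5, 0.1]
gripper_width: 0.0002
```

Run:
```python
from h import *
rel(); plan(fp(0,-.101,.05),np.pi+.16)
p=vision.read_camera('wrist'); save(p,'w18')
```

```text
rel 0.00012561945133843062 -0.10195412069559177 0.10422131529909483
t 19.35 pos [ 0.6497 -0.1479  0.1042] xang -2.981359829278775 zax [ 0.0064 -0.0103 -0.9999] F [-0.3095  0.4874  0.1309] w 0.0002239705240291818
SLIDE [0.0004 0.0016 0.0542] YAW 0.0002 q [-0.3406  0.5276  0.1061  1.1399 -0.0075 -0.5008]
```

View pics/w18.png

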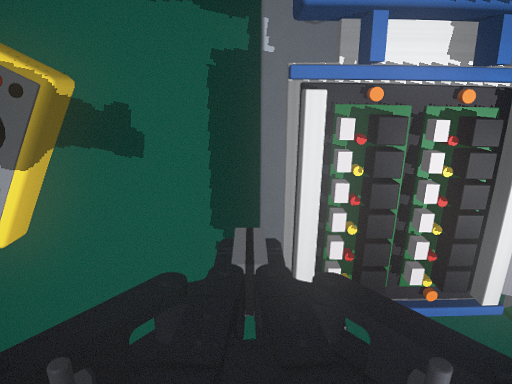

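Call:
apply_moves --increments '[{"slide": [0, 0.0, 0.025], "yaw": 0, "gripper": 0}, {"slide": [0, 0.001, 0.05], "yaw": 0, "gripper": 0}, {"slide": [0, 0.001, 0.0555], "yaw": 0, "gripper": 0}, {"slide": [0, 0.008, 0.0555], "yaw": 0, "gripper": 0}, {"slide": [0, 0.016, 0.0555], "yaw": 0, "gripper": 0}]'

```text
clock: 19.9
tool_pos: [0.6495, -0.1406, 0.0492]
orientation: [-0.24, 3.124, -0.025]
force: [0.4, 1.0, 0.5]
gripper_width: 0.0004
```

Run:
```python
from h import *
rel(); plan(fp(0,-.06,.049),np.pi+.16)
```

```text
rel 0.0011335819678294687 -0.09470947569411023 0.049179311100261414
t 19.9 pos [ 0.6495 -0.1406  0.0492] xang -2.9880751849694898 zax [ 0.0093 -0.0156 -0.9998] F [0.3646 0.999  0.4786] w 0.0003790711490553293
SLIDE [ 0.0014  0.0347 -0.0004] YAW -0.0065 q [-0.3282  0.5578  0.0153  1.0145 -0.0118 -0.4817]
```

Call:
apply_moves --increments '[{"slide": [0.001, 0.01, 0], "yaw": -0.006, "gripper": 0}, {"slide": [0.001, 0.02, 0], "yaw": -0.006, "gripper": 0}, {"slide": [0.001, 0.03, 0], "yaw": -0.006, "gripper": 0}, {"slide": [0.001, 0.04, 0], "yaw": -0.006, "gripper": 0}, {"slide": [0.001, 0.05, 0], "yaw": -0.006, "gripper": 0}]'

```text
clock: 20.4
tool_pos: [0.6425, -0.0921, 0.0505]
orientation: [-0.249, 3.12, -0.032]
force: [0.8, -6.2, 3.8]
gripper_width: -0.0003
```

Run:
```python
from h import *
rel(); plan(fp(0,0,.049),np.pi+.16)
p=vision.read_camera('scene'); cv2.imwrite('pics/m19.png',cv2.resize(cv2.cvtColor(p['img'],cv2.COLOR_RGB2BGR)[150:290,170:350],None,fx=4,fy=4,interpolation=cv2.INTER_CUBIC))
```

```text
rel 0.001959750439711306 -0.04566735767788516 0.050480420774943906
t 20.4 pos [ 0.6425 -0.0921  0.0505] xang -2.9824737846086165 zax [ 0.0134 -0.0191 -0.9997] F [ 0.8391 -6.2404  3.7974] w -0.00030756943275210894
SLIDE [0.002  0.0457 0.0005] YAW -0.0009 q [-0.2584  0.526  -0.0356  0.9913 -0.0151 -0.4175]
```

View pics/m19.png

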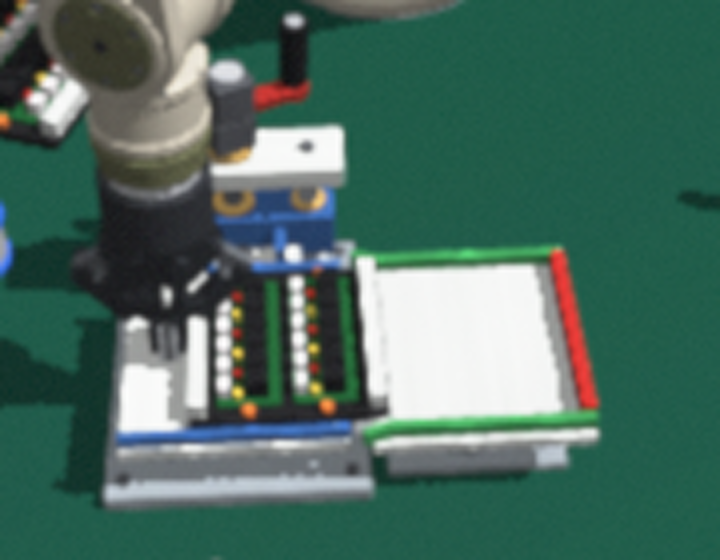

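Call:
apply_moves --increments '[{"slide": [0.0015, 0.012, 0], "yaw": 0, "gripper": 0}, {"slide": [0.0015, 0.024, 0], "yaw": 0, "gripper": 0}, {"slide": [0.0015, 0.036, 0], "yaw": 0, "gripper": 0}, {"slide": [0.0015, 0.048, 0], "yaw": 0, "gripper": 0}, {"slide": [0.0015, 0.06, 0], "yaw": 0, "gripper": 0}]'

```text
clock: 20.95
tool_pos: [0.6315, -0.0306, 0.0501]
orientation: [-0.251, 3.118, -0.03]
force: [1.0, -6.1, 3.1]
gripper_width: -0.0002
```

Run:
```python
from h import *
rel(); plan(fp(0,.07,.05),np.pi+.16)
p=vision.read_camera('scene'); cv2.imwrite('pics/m20.png',cv2.resize(cv2.cvtColor(p['img'],cv2.COLOR_RGB2BGR)[150:290,170:350],None,fx=4,fy=4,interpolation=cv2.INTER_CUBIC))
```

```text
rel 0.0008836542505294216 0.01676662428911054 0.05014767198939629
t 20.95 pos [ 0.6315 -0.0306  0.0501] xang -2.9810701732676095 zax [ 0.0145 -0.0182 -0.9997] F [ 0.9705 -6.1137  3.0824] w -0.00020240065928700836
SLIDE [ 0.0009  0.0532 -0.0009] YAW 0.0005 q [-0.1674  0.497  -0.0852  0.9713 -0.0156 -0.3279]
```

View pics/m20.png

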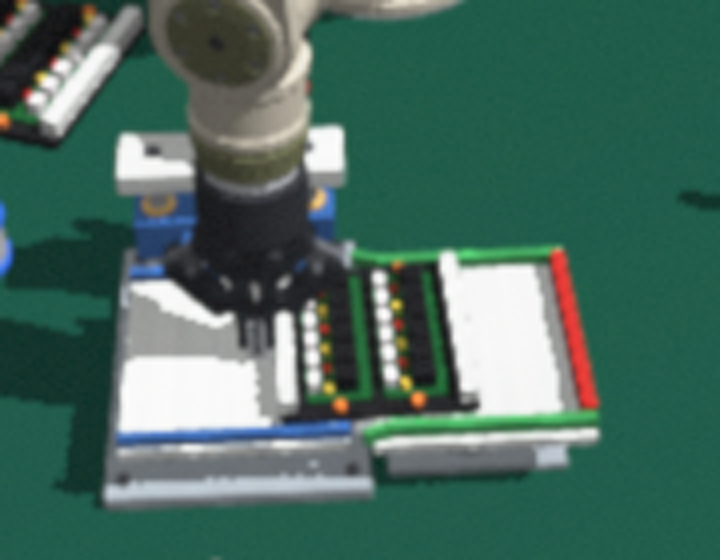

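Call:
apply_moves --increments '[{"slide": [0.001, 0.012, -0.001], "yaw": 0, "gripper": 0}, {"slide": [0.001, 0.024, -0.001], "yaw": 0, "gripper": 0}, {"slide": [0.001, 0.036, -0.001], "yaw": 0, "gripper": 0}, {"slide": [0.001, 0.048, -0.001], "yaw": 0, "gripper": 0}, {"slide": [0.001, 0.058, -0.001], "yaw": 0, "gripper": 0}]'

```text
clock: 21.5
tool_pos: [0.6207, 0.0296, 0.0504]
orientation: [-0.254, 3.118, -0.027]
force: [1.8, -6.0, 4.1]
gripper_width: 0.0
```

Run:
```python
from h import *
rel(); plan(fp(0,.092,.051),np.pi+.16)
```

```text
rel -0.0002349334413755094 0.07792931844365172 0.05037434790208967
t 21.5 pos [0.6207 0.0296 0.0504] xang -2.979094906268645 zax [ 0.0145 -0.0164 -0.9998] F [ 1.797  -5.9504  4.1263] w 3.17667005154012e-05
SLIDE [-0.0003  0.0141 -0.0009] YAW 0.0025 q [-0.0735  0.4791 -0.1141  0.9619 -0.0153 -0.236 ]
```

Call:
apply_moves --increments '[{"slide": [0, 0.005, -0.001], "yaw": 0, "gripper": 0}, {"slide": [0, 0.01, -0.001], "yaw": 0, "gripper": 0}, {"slide": [0, 0.014, -0.001], "yaw": 0, "gripper": 0}]'

```text
clock: 21.8
tool_pos: [0.6177, 0.0383, 0.0512]
orientation: [-0.25, 3.121, -0.046]
force: [-2.6, -28.7, 4.0]
gripper_width: -0.0005
```

Run:
```python
from h import *
rel(); plan(fp(0,.092,.051),np.pi+.16)
p=vision.read_camera('scene'); cv2.imwrite('pics/m21.png',cv2.resize(cv2.cvtColor(p['img'],cv2.COLOR_RGB2BGR)[150:290,170:350],None,fx=4,fy=4,interpolation=cv2.INTER_CUBIC))
```

```text
rel -0.0017761406183326276 0.08695213314346055 0.051151184790668595
t 21.8 pos [0.6177 0.0383 0.0512] xang -2.9818461385605053 zax [ 0.0128 -0.0283 -0.9995] F [ -2.6472 -28.7377   4.0342] w -0.0004520172650557008
SLIDE [-0.0018  0.0051  0.    ] YAW -0.0003 q [-0.0534  0.4761 -0.1172  0.9632 -0.0276 -0.2132]
```

View pics/m21.png

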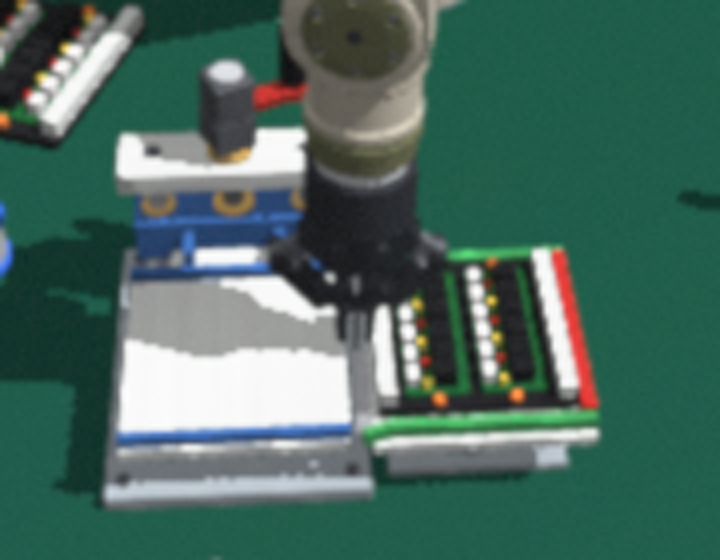

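Call:
apply_moves --increments '[{"slide": [0, -0.01, -0.001], "yaw": 0, "gripper": 0}, {"slide": [0, -0.02, -0.005], "yaw": 0, "gripper": 0}, {"slide": [0, -0.02, -0.04], "yaw": 0, "gripper": 0}, {"slide": [0, -0.02, -0.08], "yaw": 0, "gripper": 0}, {"slide": [0, 0.01, -0.11], "yaw": 0, "gripper": 0}]'

```text
clock: 22.35
tool_pos: [0.6158, 0.0493, 0.163]
orientation: [-0.242, 3.12, -0.045]
force: [1.1, 0.7, -0.2]
gripper_width: 0.0003
```

Call:
apply_moves --increments '[{"slide": [0.02, 0.02, -0.03], "yaw": 0, "gripper": 0}, {"slide": [0.02, 0.02, -0.03], "yaw": 0, "gripper": 0}, {"slide": [0.02, 0.02, -0.03], "yaw": 0, "gripper": 0}]'

```text
clock: 22.65
tool_pos: [0.5928, 0.0678, 0.1933]
orientation: [-0.245, 3.117, -0.044]
force: [-0.4, -0.4, 0.2]
gripper_width: 0.0
```

Run:
```python
from h import *
rel()
p=vision.read_camera('wrist'); save(p,'w22');a=vision.read_camera('side');b=vision.read_camera('scene');pickle.dump((p,a,b),open('p22.pkl','wb'))
i=[cv2.resize(cv2.cvtColor(x['img'],cv2.COLOR_RGB2BGR)[y:y+90,c:c+130],(780,540) ,interpolation=cv2.INTER_CUBIC) for x,y,c in [(b,165,190),(a,140,205)]]
cv2.imwrite('pics/m22a.png',i[0]);cv2.imwrite('pics/m22b.png',i[1])
for t in ['crank_socket','pallet_mid','deck_home']:
  for n,x in (('a',a),('b',b),('p',p)): print(t,n,[(np.round(r['xy'],1),round(r['confidence'],2)) for r in finder.pinpoint(x,t)[:3]])
```

```text
rel -0.021735397699782708 0.1200490321178379 0.19334421013440536
crank_socket a [(array([249.8, 186.6]), 0.59), (array([183.8, 160.9]), 0.58)]
crank_socket b [(array([227.6, 182.9]), 0.95), (array([379.1, 206.1]), 0.63)]
crank_socket p [(array([41.8, 26.1]), 0.89), (array([209.2, 191.1]), 0.3)]
pallet_mid a [(array([260.6, 178.3]), 0.86), (array([337.7, 207.7]), 0.84), (array([185.3, 293.2]), 0.81)]
pallet_mid b [(array([212.4, 312.5]), 0.98), (array([172.4, 167.1]), 0.88), (array([285. , 232.3]), 0.82)]
pallet_mid p [(array([304.8, 182.8]), 0.9), (array([130. , 323.8]), 0.58)]
deck_home a [(array([260.4, 175.4]), 0.72)]
deck_home b []
deck_home p []
```

View pics/w22.png

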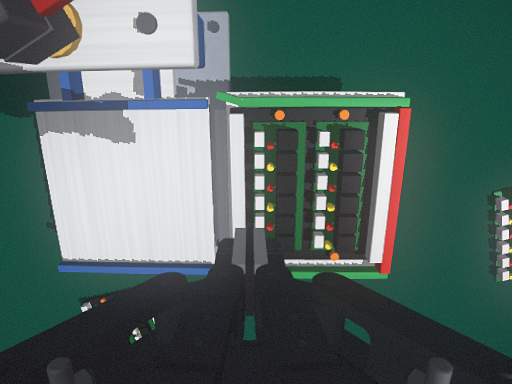

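View pics/m22a.png

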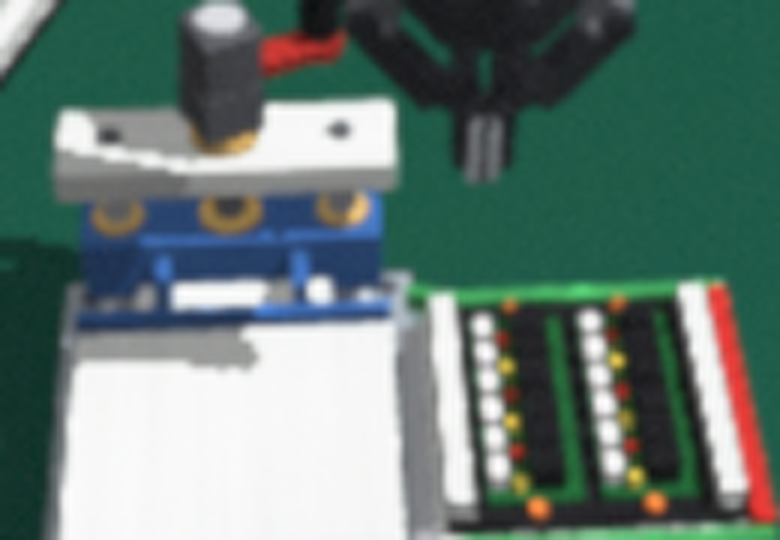

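View pics/m22b.png

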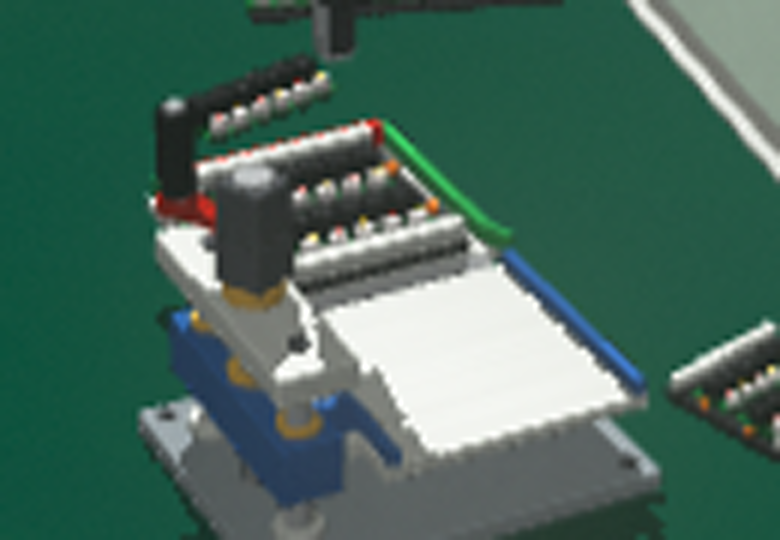

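Run:
```python
from h import *
p,a,b=pickle.load(open('p22.pkl','rb'))
im=cv2.cvtColor(p['img'],cv2.COLOR_RGB2BGR)
cv2.imwrite('pics/w22z.png',cv2.resize(im[85:290,350:430],None,fx=6,fy=2.8,interpolation=cv2.INTER_CUBIC))
cv2.imwrite('pics/w22y.png',cv2.resize(im[85:250,200:270],None,fx=7,fy=3.5,interpolation=cv2.INTER_CUBIC))
```

```text
(no output)
```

View pics/w22z.png

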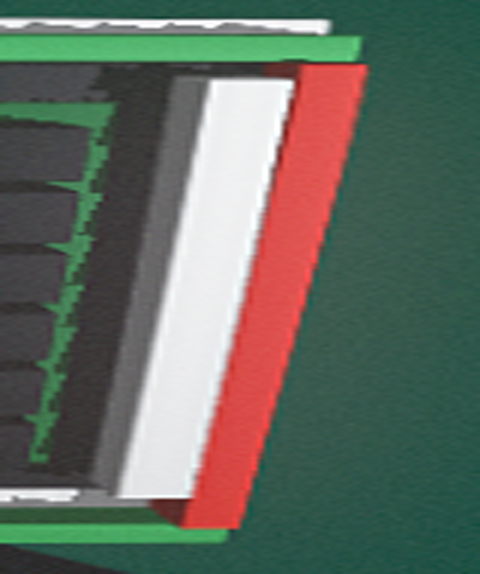

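View pics/w22y.png

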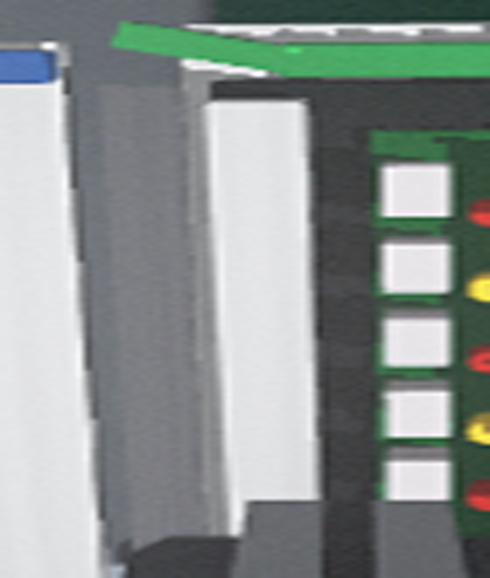

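```bash
python3 -c "
from h import *
s=status.sense();print(s['clock'],s['dq']);print(env.finish_job())"
```

```text
23.25 [ 0.0021 -0.0025  0.0014  0.0014 -0.0007  0.    ]
the job is handed in; nothing more can be done
None
```

I fitted the crank on the drive shaft, wound it about 1.65 turns (roughly 10.4 rad), slid the pallet onto the deck against the red stop, and handed the job in at 23.3 s. No verdict was reported.

**Last checks**
- **Level:** I touched both plates with the shut fingertips. The platform made contact about 0.6 mm below the deck, and a touch on the pallet's leading bar gave 0.7 mm below. I did not touch again after sliding the pallet.
- **Pallet:** The push force was about 6 N on the way and rose to 29 N at the stop. In the final wrist picture the leading bar lies flush along the red stop.
- **Crank:** It is still upright on the collar in the last scene and side pictures.
- **Reel, meter and spare board:** I never touched them and my paths kept clear. I did not measure their positions again at the end.

**What disagreed**
- **Fingertip position:** The shut fingertips sit about 17 mm behind the TCP, not ahead of it as the text says. The first grasp therefore closed above the boss without touching it, and the second, about 30 mm lower, held.
- **Seat height:** My first camera estimate of the shaft seat was about 7 mm too low, so seating the crank briefly pressed with 52 N at the wrist.
- **Final pallet position:** At the stop the tool was about 4.6 mm short of where I expected it. I put this down to not knowing the finger thickness exactly.

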